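# Rake out the levelling plate and stand the camera target mast on it

### The arm

A 7-joint arm with a two-finger parallel gripper is mounted at the origin on the work surface. World frame = base frame: x ahead of the robot, y to its left, z up, the work surface at z = 0. Lengths are in m, angles in rad, forces in N, time in s.
With the tool pointing down it reaches from about 0.4 to 0.9 m from the base axis. Payload 5.6 kg.
Tool frame: the origin (TCP) lies at the centre of the arm's flange, where the gripper is bolted on; the fingertips stand 190 mm ahead of it and the grasp point (between the pads) lies 171 mm ahead of it (hold_point_z is the distance from the TCP to the grasp point, in m); z points along the fingers, y is the direction in which the jaws open and shut (so a half turn about z gives the same grasp; the last joint's range is limited). The gripper opens to 92 mm and grips with 3 to 60 N. Pads are 20 mm wide; open, the fingers measure 128 mm over their backs; the gripper's body (75 mm by 189 mm) begins 69 mm behind the grasp point.
Start: joints at [1.266, 0.468, -0.012, 1.603, 0.006, 1.071, -0.056], TCP at [0.168, -0.628, 0.405] pointing down, gripper open.
Joint ranges: [-2.53, 2.53], [-0.31, 2.02], [-1.57, 1.55], [0.28, 2.44], [-1.29, 4.43], [0.15, 1.84], [-2.92, 2.92]. Speed limits (rad/s): [2.57, 2.57, 3.14, 3.14, 3.14, 3.14, 3.14].

### API

Orientations are given as a unit quaternion [x, y, z, w].
In Python, from bench import get_obs, camera, finish_job, hold_point_z gives the robot as it stands.
- The arm moves only by the tool apply_moves, never from a script. Its argument "motion" is a list of rows, each a list of 3 entries, a list of its own where there are three numbers: the shift along the tool's x, y, z in mm, then the turn about the tool's z in degrees, then the opening in per cent of the stroke, from 0 (shut) to 100 (fully open). In form: [[[x, y, z], twist, grip], ...]. A call has 1 to 20 rows; each row is the pose to reach, as a shift and turn from the pose commanded when the call began, along the tool's axes at that moment; what a row does not reach only later rows make up. A row lasts 1/10 s, in which the tool goes at most 50 mm and 8.59 degrees, less where a joint would pass 70% of its speed; a pose out of reach is approached as far as the arm can. A call with a gripper value outside its range is refused whole. The fingers move at their own pace and stop on an object; "squeeze" is the grip in N (left out, the last holds). Time passes only in rows, so rows that repeat a pose let the fingers close. It gives the time, the measured TCP pose, the force and the opening at its end, in the units of the state.
- get_obs(): the state, without advancing time (a new reading comes with each control period).
- camera(name): name is "side" or "top"; returns a dict with "pixels" (384x512x3 uint8, blue, green, red), "depth" (384x512 float32, m along the optical axis (not along the pixel's ray), 0 where there is no reading), "K" (3x3 intrinsics, pixels), "k1" (the pictures are not rectified: a ray, as slopes to the right and down, at radius r is drawn at 1 + k1 r^2 times it, then the intrinsics apply), "T" (4x4, takes a point from camera to world coordinates). Camera axes: x right, y down, z forward; pixel columns grow to the right and rows downward; lengths in m; the calibration is good to about 2 mm. A picture is of the moment at which its call begins.
- finish_job(): hands the job in, once; it reports no verdict.
The state is a dict: "t": time; "qpos": joint angles; "qd": joint speeds; "effort": joint torques, N m; "eef_pos": TCP position; "orientation": TCP orientation; "ft_force": force on the tool from outside, world axes, zero at the start; "ft_torque": the same for the moment, N m; "gripper_width": finger opening in m.
Only numpy, scipy, OpenCV 4.12 (cv2) and the standard library are available. Lean on these libraries where they do the work, as an engineer would, in place of code of your own. Each camera call takes 0.05 s, during which the arm holds its last target.

### The job

To set up the camera check, pick up the orange-handled rake hook from its blue mat, use it to drag the levelling plate forward until the whole plate is out in front of the clear canopy, then lay the hook back flat on the mat. Then lift the red-headed, top-heavy mast out of its sloping rest and stand it upright inside the yellow ring on the plate: let its foot touch down while you still hold it, release it slowly and leave it standing still. Move the plate only with the hook, never touching it with the gripper or arm, do not let the mast fall over, and leave the jars, bottles and other things where they are.

Things in the scene. Friction and masses are not known exactly. Their poses are not given: they have to be found in the camera images.
- canopy: Fixed clear sheet on four white legs. Origin: on the bench under the middle of its blue front edge; x away from the robot, into the canopy, y left, z up. It covers x from 0 to 150 mm; 12 mm square legs at y = +-180 mm. Clear height below it 115 mm, top at 127 mm.
- plate: Loose dark steel plate, 80 x 80 x 14 mm, about 0.4 kg, lying flat on the bench; starts wholly under the canopy, its sides nearly square to the canopy. Origin: centre of its underside; z up.
- plate_ring (a point): Centre of the yellow ring printed on the plate's top face (14 mm above the plate's underside; inner diameter 64 mm, outer 76 mm; flat, no relief).
- mat: Fixed blue mat, 360 x 110 x 4 mm, on the bench on one side (left or right), with the hook lying on it. Origin: centre of its underside (on the bench); x along its length, away from the robot.
- hook: Loose rake hook, 0.2 kg: orange handle bar 90 (x) x 22 (y) x 36 mm; steel rod 10 mm thick from its front end along +x, axis 30 mm above the underside; at the end a flat blade 50 mm wide, 8 mm thick, 36 mm tall, reaching down level with the handle's underside. Origin: centre of the handle's underside; x towards the blade, z up. Starts flat on the mat, blade away from the robot.
- hook_blade (a point): Lower middle of the hook blade's inner face, the face that pulls (looks back to the handle), 220 mm ahead of the hook's origin.
- hook_rear (a point): Lower middle of the rear end of the hook's handle, 45 mm behind the hook's origin.
- rest: Fixed white sloping rest, base 170 x 90 mm, 145 mm tall, on the side opposite the mat. Origin: on the bench, centre of the base; x away from the robot. The mast leans in it 35 degrees from vertical, head towards -x, over a sloping spine; open above and at both sides of the head. Foot between cheeks 12 mm high: draw the mast out along its own axis by 30 mm or more.
- mast: Loose top-heavy mast, about 0.3 kg, 166 mm long, round about its axis: foot 32 mm across, 6 mm thick; stem 16 mm across; red head 40 mm across, 46 mm long (120 to 166 mm from the underside). Centre of mass 123 mm up: standing, it topples beyond about 7 degrees. Origin: centre of the foot's underside; z along the axis to the head.
- mast_head (a point): Centre of the mast's red head, 143 mm along the mast's z from its origin.
- jar_a: Bystander: white jar with red cap, 36 mm across, 55 mm tall; loose, standing on the bench. Origin: centre of its underside.
- jar_b: Bystander: amber jar with blue cap, 36 mm across, 55 mm tall; loose, standing on the bench. Origin: centre of its underside.
- vial: Bystander: small white vial with green cap, 26 mm across, 45 mm tall, under the canopy beside the plate; loose, standing on the bench. Origin: centre of its underside.
- bottle_l: Bystander: white bottle with red cap, left, 60 mm across, 130 mm tall; loose, standing on the bench. Origin: centre of its underside.
- bottle_r: Bystander: white bottle with red cap, right, 60 mm across, 130 mm tall; loose, standing on the bench. Origin: centre of its underside.
- beaker: Bystander: white beaker, 66 mm across, 80 mm tall; loose, standing on the bench. Origin: centre of its underside.
- tipbox: Bystander: blue and grey tip box, 120 x 85 x 63 mm; loose, standing on the bench. Origin: centre of its underside.
Mind the look-alikes: they are no part of the job. Of the things shaped like the plate, the steel one is meant.

How it is judged:
On the way, in this order (a step that is already met when the one before it is completed fails the run):
1. the hook is held, lifted off the mat (contact force between the fingers and hook above 1 N and z of hook in the frame of mat above 0.015 m), for 0.1 s.
2. the hook is dragging the plate (contact force between hook and plate above 0.2 N and contact force between the fingers and hook above 1 N and distance of plate from where it was at the start of the episode above 0.02 m), for 0.05 s.
3. the whole plate is out in front of the canopy (x of plate in the frame of canopy below -0.05 m), for 0.1 s.
4. the hook lies flat on its mat again, let go (x of hook_blade in the frame of mat between -0.2 and 0.2 m and y of hook_blade in the frame of mat between -0.07 and 0.07 m and x of hook_rear in the frame of mat between -0.2 and 0.2 m and y of hook_rear in the frame of mat between -0.07 and 0.07 m and z of hook in the frame of mat below 0.012 m and angle between hook's own z axis and vertical below 0.12 rad and contact force between the fingers and hook below 0.2 N), for 0.2 s.
5. the mast is held upright, its foot on the plate inside the ring (horizontal distance between mast and plate_ring below 0.018 m and z of mast in the frame of plate_ring below 0.006 m and contact force between the fingers and mast above 0.5 N and contact force between mast and plate above 0.2 N and angle between mast's own z axis and vertical below 0.1 rad), for 0.1 s.
At the end, for the whole second after the job is handed in: Plate centre at least 50 mm in front of the canopy edge; hook flat and released on the mat (ends at most 20 mm outside its outline); mast standing alone on the plate, still, upright within 3 degrees, foot centre within 18 mm of the ring centre (all of step 4 and x of plate in the frame of canopy below -0.05 m and horizontal distance between mast and plate_ring below 0.018 m and z of mast in the frame of plate_ring below 0.006 m and contact force between mast and plate above 0.2 N and angle between mast's own z axis and vertical below 0.05 rad and linear speed of each of mast, plate below 0.02 m/s and angular speed of mast below 0.15 rad/s and contact force between the fingers and mast below 0.1 N); the robot touches nothing.
It fails at once if the gripper or arm touches the plate (contact force between any of the fingers, the arm and plate above 1 N).
It fails at once if the mast falls over (angle between mast's own z axis and vertical above 1.2 rad).
It fails at once if a jar, vial, bottle, beaker or tip box is displaced by more than 30 mm (distance of any of jar_a, jar_b, vial, bottle_l, bottle_r, beaker, tipbox from where it was at the start of the episode above 0.03 m).
It also fails if it takes over 72 s, if anything falls off the work surface, if the arm or the gripper's body presses on something with over 40 N, if the wrist force passes 120 N, or if a joint passes its speed limit or range.

## Working session

There is one attempt and no reset: what is moved stays moved. The work goes in short steps, Python scripts to look and compute and a tool call to move; the robot and the scene stay as the last step left them, time stands still between calls to the robot, and variables do not carry over. Pictures are saved under pics/ and viewed, and the job is handed in when it is done.

Besides the shell and the picture viewer there is one more tool, called after "Emit:" in YAML: its name, and indented under it one key for each argument. apply_moves: Moves the arm, as the interface text tells. Its arguments: {"type":"object","properties":{"motion":{"type":"array","items":{"type":"array"}},"squeeze":{"type":"number"}},"required":["motion"]}

```bash
ls -la; mkdir -p pics; python3 - <<'E'
from bench import get_obs, camera, hold_point_z
import cv2, numpy as np
print(get_obs()); print(hold_point_z)
for n in ("side","top"):
    c=camera(n); cv2.imwrite(f"pics/{n}0.png",c["pixels"]); np.savez(f"pics/{n}0.npz",**c)
    print(n,c["K"],c["k1"],c["T"])
E
```

```text
total 12
drwxr-xr-x  3 agent agent 4096 Dec  5 23:08 .
drwxr-xr-x 23 root  root  4096 Dec  5 23:08 ..
drwxr-xr-x  2 agent agent 4096 Dec  5 23:08 pics
{'t': 0.0, 'qpos': array([ 1.26601215,  0.46835873, -0.01162485,  1.60360876,  0.00600947,
        1.07141103, -0.05631579]), 'qd': array([-9.23454022e-05, -4.28683106e-04, -6.57494527e-04, -9.75166665e-04,
        2.31368028e-04,  8.38550400e-04,  2.97201049e-04]), 'effort': array([-1.22770653e-03, -5.20578504e+01, -1.20302881e-02, -2.43751073e+01,
       -5.63522789e-02,  1.75224507e-02,  1.63484997e-04]), 'eef_pos': array([ 0.16812323, -0.62762319,  0.4037582 ]), 'orientation': array([ 9.91449104e-01,  1.30491026e-01, -1.74181192e-04, -8.58132668e-04]), 'ft_force': array([-0.13156111,  0.63837241, -0.54023191]), 'ft_torque': array([-0.00488735, -0.00254579,  0.00728504]), 'gripper_width': 0.09168226813440261}
0.1714
side [[416.08308583   0.         256.03383201]
 [  0.         416.08308583 196.45492393]
 [  0.           0.           1.        ]] 0.01724538655165178 [[ 0.85546807 -0.39936347  0.32967136  0.16626313]
 [-0.517655   -0.64175409  0.56584892 -0.70070213]
 [-0.01441144 -0.65472171 -0.75573262  1.06777733]
 [ 0.          0.          0.          1.        ]]
top [[429.6833717    0.         249.32915597]
 [  0.         429.6833717  196.22137799]
 [  0.           0.           1.        ]] -0.09175513477357188 [[-0.0271381  -0.99200089  0.12327921  0.38112736]
 [-0.99959097  0.02581661 -0.01230451  0.02590025]
 [ 0.00902344 -0.1235627  -0.99229574  1.76474659]
 [ 0.          0.          0.          1.        ]]
```

View pics/side0.png

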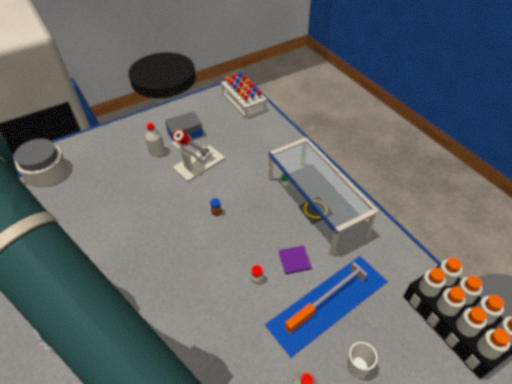

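View pics/top0.png

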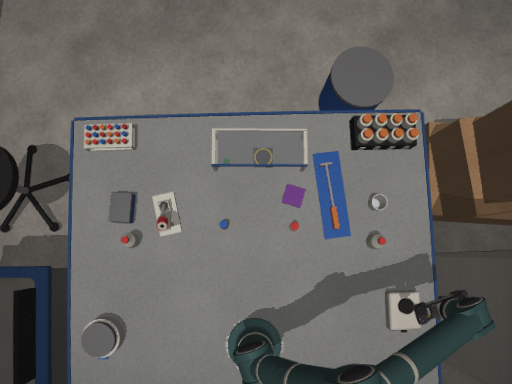

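The top view shows the mat at about (332,195), on the right (−y). The canopy is at (259,147) with the steel plate and ring at (263,156). The rest and mast are at (165,215) on the left, and the purple decoy plate is at (293,195). Next I'll measure positions.

```bash
cat > h.py <<'E'
import numpy as np, cv2
def load(n): return dict(np.load(n))
def slopes(c,uv):
    uv=np.atleast_2d(np.asarray(uv,float)); K=c["K"]; k1=float(c["k1"])
    D=np.array([k1,0,0,0.])
    return cv2.undistortPointsIter(uv.reshape(-1,1,2),K,D,None,None,(3,50,1e-10)).reshape(-1,2)
def rays(c,uv):
    s=slopes(c,uv); d=np.c_[s,np.ones(len(s))]@c["T"][:3,:3].T
    return c["T"][:3,3],d
def onz(c,uv,z):
    o,d=rays(c,uv); return o+d*((z-o[2])/d[:,2])[:,None]
def cloud(c):
    h,w=c["depth"].shape; v,u=np.mgrid[:h,:w]
    s=slopes(c,np.c_[u.ravel(),v.ravel()]); z=c["depth"].ravel()
    P=np.c_[s*z[:,None],z]@c["T"][:3,:3].T+c["T"][:3,3]
    P[z==0]=np.nan
    return P.reshape(h,w,3)
def proj(c,P):
    P=np.atleast_2d(P); Q=(P-c["T"][:3,3])@c["T"][:3,:3]
    s=Q[:,:2]/Q[:,2:]; r2=(s**2).sum(1,keepdims=True)
    s=s*(1+float(c["k1"])*r2); K=c["K"]
    return s*[K[0,0],K[1,1]]+[K[0,2],K[1,2]]
E
python3 - <<'E'
from h import *
import cv2
for n in("top","side"):
    c=load(f"pics/{n}0.npz"); im=c["pixels"]
    hsv=cv2.cvtColor(im,cv2.COLOR_BGR2HSV); H,S,V=cv2.split(hsv)
    P=cloud(c)
    print(n,"bench z",[P[v,u].round(3).tolist() for u,v in [(250,205),(200,250)]])
    masks=dict(blue=((H>100)&(H<125)&(S>150)&(V>120)),orange=((H>5)&(H<15)&(S>170)),red=((H<5)|(H>174))&(S>170),yellow=(H>22)&(H<33)&(S>80),purple=(H>130)&(H<155)&(S>100))
    for k,m in masks.items():
        nn,l,st,ce=cv2.connectedComponentsWithStats(m.astype(np.uint8))
        for i in range(1,nn):
            if st[i,4]>15:
                pts=P[l==i]; med=np.nanmedian(pts,0)
                print(k,st[i].tolist(),ce[i].round(1),med.round(3), np.nanpercentile(pts[:,2],[5,95]).round(3))
for n,(a,b,cc,d) in {"top":(110,100,350,260),"side":(130,80,410,350)}.items():
    im=cv2.imread(f"pics/{n}0.png")[b:d,a:cc]
    cv2.imwrite(f"pics/{n}0z.png",cv2.resize(im,None,fx=min(800/im.shape[1],600/im.shape[0]),fy=min(800/im.shape[1],600/im.shape[0]),interpolation=cv2.INTER_CUBIC))
E
```

```text
top bench z [[0.564, 0.002, 0.0], [0.384, 0.212, -0.003]]
blue [313, 151, 37, 87, 1731] [331.3 193.8] [ 0.605 -0.338  0.004] [-0.003  0.011]
blue [220, 221, 8, 7, 41] [223.3 223.9] [0.485 0.112 0.055] [0.046 0.061]
orange [363, 115, 8, 8, 49] [366.4 118.6] [ 0.878 -0.464  0.146] [0.129 0.153]
orange [378, 114, 9, 9, 50] [381.8 118.2] [ 0.879 -0.524  0.147] [0.138 0.152]
orange [393, 114, 9, 8, 54] [396.9 117.7] [ 0.879 -0.586  0.146] [0.135 0.152]
orange [408, 114, 9, 8, 49] [412.2 117.9] [ 0.878 -0.648  0.149] [0.14  0.154]
orange [379, 129, 9, 9, 54] [383.2 132.8] [ 0.818 -0.526  0.147] [0.138 0.152]
orange [394, 129, 10, 8, 55] [398.3 132.4] [ 0.82  -0.587  0.147] [0.139 0.153]
orange [410, 128, 9, 9, 52] [413.6 132.2] [ 0.82  -0.649  0.147] [0.141 0.153]
orange [363, 130, 9, 8, 54] [367.4 133.2] [ 0.819 -0.463  0.146] [0.133 0.153]
orange [331, 207, 8, 21, 106] [334.3 217.4] [ 0.498 -0.336  0.039] [0.028 0.047]
red [158, 217, 9, 6, 34] [162.2 219.2] [0.502 0.334 0.166] [0.15  0.178]
red [291, 223, 7, 6, 38] [294.  225.5] [ 0.471 -0.17   0.054] [0.048 0.063]
red [121, 237, 7, 6, 3
[... 1639 characters left out ...]
9, 320, 3, 10, 23] [510.2 324.4] [ 0.867 -0.645  0.138] [0.132 0.146]
orange [491, 329, 19, 17, 231] [500.  337.1] [ 0.816 -0.654  0.147] [0.135 0.15 ]
red [147, 123, 7, 7, 34] [150.  125.9] [0.43  0.478 0.129] [0.121 0.132]
red [179, 132, 10, 12, 64] [184.7 138.8] [0.494 0.318 0.158] [0.144 0.173]
red [252, 265, 10, 12, 91] [256.5 270.4] [ 0.468 -0.177  0.055] [0.049 0.059]
red [301, 373, 12, 11, 110] [306.5 378.7] [ 0.399 -0.5    0.13 ] [0.127 0.132]
yellow [314, 200, 14, 14, 36] [322.8 205.6] [ 0.728 -0.13   0.122] [0.12  0.124]
yellow [304, 202, 17, 17, 57] [309.7 212.5] [ 0.737 -0.064  0.014] [0.011 0.018]
purple [279, 246, 32, 28, 622] [294.5 259.2] [ 0.595 -0.183  0.015] [0.01  0.018]
```

View pics/top0z.png

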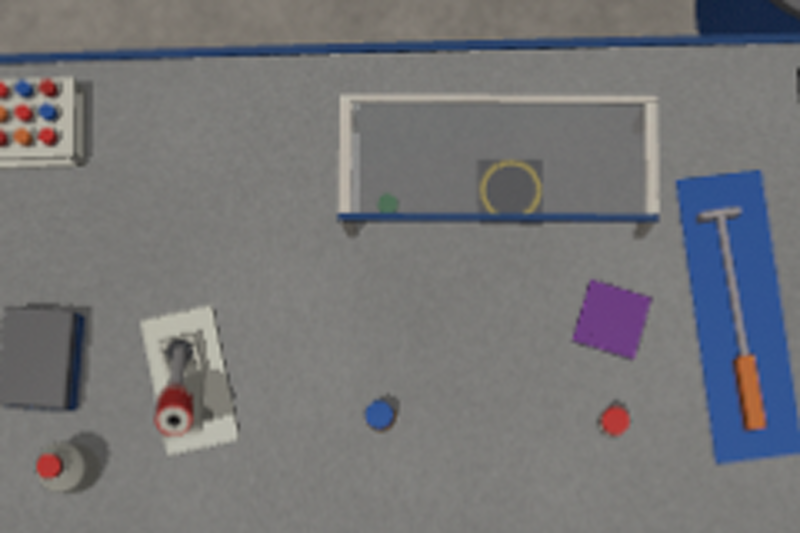

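View pics/side0z.png

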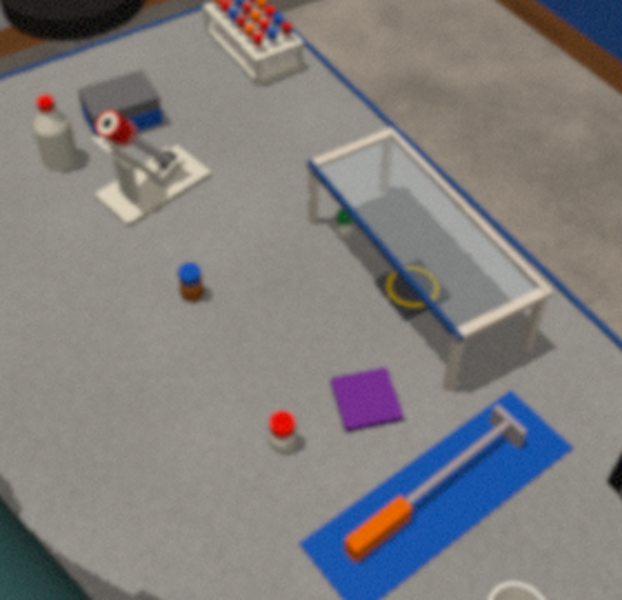

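```bash
python3 - <<'E'
from h import *
C={n:load(f"pics/{n}0.npz") for n in("top","side")}
for n,c in C.items():
    im=c["pixels"]; H,S,V=cv2.split(cv2.cvtColor(im,cv2.COLOR_BGR2HSV))
    def big(m):
        nn,l,st,ce=cv2.connectedComponentsWithStats(m.astype(np.uint8)); return max(((st[i,4],i) for i in range(1,nn)))[1],l
    def quad(m,z):
        cs,_=cv2.findContours(m.astype(np.uint8),cv2.RETR_EXTERNAL,cv2.CHAIN_APPROX_NONE)
        k=max(cs,key=cv2.contourArea).reshape(-1,2)
        W=onz(c,k,z)[:,:2]; return cv2.minAreaRect((W*1000).astype(np.float32))
    # purple z=.014
    print(n,"purple",quad((H>130)&(H<155)&(S>100),.014))
    reg=np.zeros_like(H,bool)
    if n=="top": reg[145:245,305:355]=1
    else: reg[250:360,260:395]=1
    mat=(H>95)&(H<128)&(S>120)&reg
    hookm=reg&(H>5)&(H<18)&(S>150)
    # fill
    allm=cv2.morphologyEx((mat|hookm).astype(np.uint8),cv2.MORPH_CLOSE,np.ones((9,9)))
    r=quad(allm,.004); print(n,"mat",r, cv2.boxPoints(r).round(0).tolist())
    r=quad(hookm,.040); print(n,"handle",r, cv2.boxPoints(r).round(0).tolist())
    x0,y0,x1,y1=(310,145,360,245) if n=="top" else (260,250,395,360)
    z=cv2.resize(im[y0:y1,x0:x1],None,fx=6,fy=6,interpolation=cv2.INTER_NEAREST); cv2.imwrite(f"pics/{n}_mat.png",z[:600,:800])
E
```

```text
top purple ((598.3461303710938, -175.43682861328125), (76.75997924804688, 77.32466125488281), 71.7575912475586)
top mat ((598.7238159179688, -317.6285095214844), (357.0147705078125, 145.60842895507812), 5.548206329345703) [[414.0, -262.0], [428.0, -407.0], [783.0, -373.0], [769.0, -228.0]]
top handle ((501.4462890625, -336.1763610839844), (83.4839096069336, 21.553525924682617), 6.667435646057129) [[459.0, -330.0], [461.0, -352.0], [544.0, -342.0], [542.0, -321.0]]
side purple ((596.0839233398438, -180.96310424804688), (81.59813690185547, 77.86284637451172), 71.75959014892578)
side mat ((599.3736572265625, -338.817626953125), (358.28094482421875, 108.52098846435547), 5.394948959350586) [[416.0, -302.0], [426.0, -410.0], [783.0, -376.0], [773.0, -268.0]]
side handle ((497.60009765625, -347.0632629394531), (93.6222915649414, 25.870468139648438), 6.945132255554199) [[450.0, -340.0], [453.0, -366.0], [546.0, -354.0], [543.0, -329.0]]
```

View pics/top_mat.png

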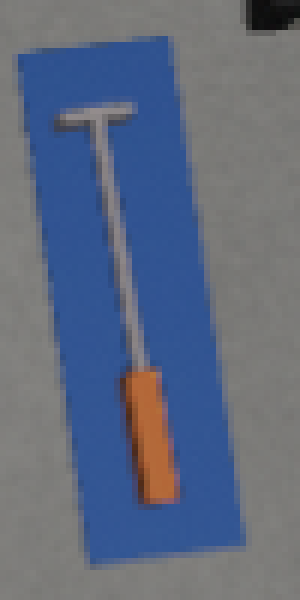

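View pics/side_mat.png

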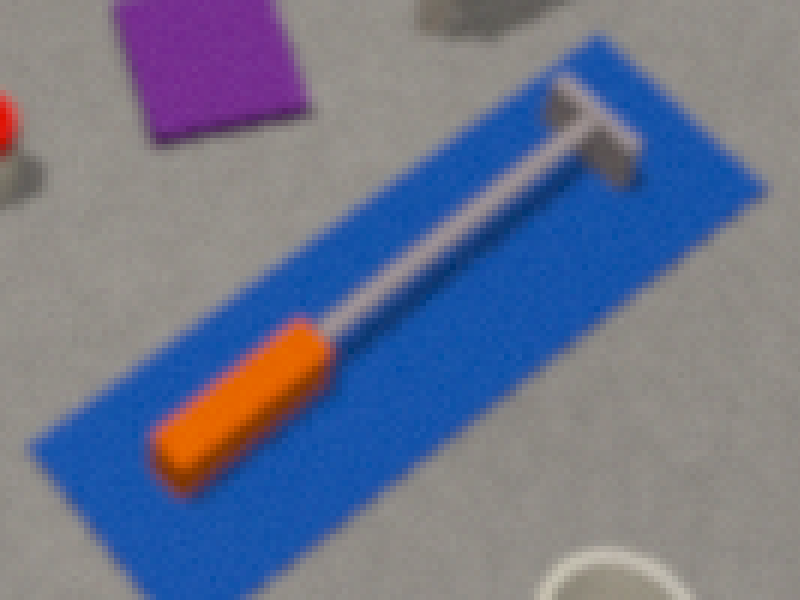

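```bash
python3 - <<'E'
from h import *
for n in("top","side"):
    c=load(f"pics/{n}0.npz"); P=cloud(c)
    im=c["pixels"]; H,S,V=cv2.split(cv2.cvtColor(im,cv2.COLOR_BGR2HSV))
    reg=np.zeros_like(H,bool)
    if n=="top": reg[145:245,305:355]=1
    else: reg[250:360,260:395]=1
    q=P[reg]; a=np.radians(6.8)
    R=np.array([[np.cos(a),np.sin(a)],[-np.sin(a),np.cos(a)]])
    xy=(q[:,:2]-[0.5,-0.34])@R.T
    s=np.abs(xy[:,0])<0.03
    print(n)
    for lo in np.arange(-.04,.04,.004):
        k=s&(xy[:,1]>=lo)&(xy[:,1]<lo+.004)
        print(round(lo+.002,3),k.sum(),np.median(q[k,2]).round(4),q[k,2].std().round(4))
    top=q[(q[:,2]>.028)&(np.abs(xy[:,1])<.06)]
    t=(top[:,:2]-[0.5,-0.34])@R.T
    print("raised extents along x", np.percentile(t,[1,50,99],axis=0).round(4).tolist())
    # blade
    b=top[t[:,0]>.2]; print("blade",len(b),np.median(b,0).round(4),b[:,:2].min(0).round(3),b[:,:2].max(0).round(3))
E
```

```text
top
-0.038 18 0.0046 0.0034
-0.034 13 0.003 0.0027
-0.03 11 0.0059 0.005
-0.026 16 0.0067 0.0055
-0.022 14 0.0026 0.0038
-0.018 11 0.0056 0.0044
-0.014 0 nan nan
-0.01 4 0.037 0.0027
-0.006 13 0.0366 0.0041
-0.002 15 0.0407 0.0038
0.002 12 0.0394 0.0029
0.006 14 0.0418 0.0118
0.01 40 0.0221 0.015
0.014 16 0.0013 0.0094
0.018 14 0.004 0.0054
0.022 13 0.0069 0.004
0.026 15 0.0049 0.0029
0.03 15 0.0041 0.0043
0.034 15 0.0046 0.0055
0.038 13 0.0053 0.0037
raised extents along x [[-0.0425, -0.0177], [0.0589, 0.0001], [0.2269, 0.0195]]
blade 37 [ 0.7201 -0.3143  0.0404] [ 0.7   -0.335] [ 0.728 -0.29 ]
side
-0.038 30 0.0051 0.0016
-0.034 31 0.0045 0.0022
-0.03 33 0.0047 0.0018
-0.026 34 0.0045 0.0017
-0.022 31 0.0044 0.0023
-0.018 34 0.004 0.002
-0.014 114 0.02 0.0129
-0.01 40 0.0395 0.0086
-0.006 35 0.0399 0.0021
-0.002 37 0.0406 0.0016
0.002 30 0.0406 0.0022
0.006 26 0.0394 0.0016
0.01 3 0.0376 0.0006
0.014 0 nan nan
0.018 7 0.0056 0.0009
0.022 32 0.0048 0.0021
0.026 31 0.004 0.0021
0.03 33 0.0052 0.0023
0.034 27 0.0047 0.0018
0.038 27 0.0041 0.0021
raised extents along x [[-0.0433, -0.0246], [0.0434, -0.0039], [0.2278, 0.0201]]
blade 104 [ 0.7209 -0.3185  0.0391] [ 0.699 -0.34 ] [ 0.73 -0.29]
  return _methods._mean(a, axis=axis, dtype=dtype,
  ret = ret.dtype.type(ret / rcount)
  ret = _var(a, axis=axis, dtype=dtype, out=out, ddof=ddof,
  arrmean = um.true_divide(arrmean, div, out=arrmean,
  ret = ret.dtype.type(ret / rcount)
```

```bash
python3 - <<'E'
from h import *
from scipy.optimize import least_squares
for n in("top","side"):
    c=load(f"pics/{n}0.npz"); P=cloud(c); im=c["pixels"]; H,S,V=cv2.split(cv2.cvtColor(im,cv2.COLOR_BGR2HSV))
    x0,y0,x1,y1=(205,120,315,180) if n=="top" else (260,130,390,250)
    reg=np.zeros_like(H,bool); reg[y0:y1,x0:x1]=1
    m=reg&(H>18)&(H<36)&(S>60)
    v,u=np.nonzero(m); W=onz(c,np.c_[u,v],.014)[:,:2]
    r=least_squares(lambda p:np.hypot(*(W-p[:2]).T)-p[2],[*W.mean(0),.035],loss="soft_l1",f_scale=.003)
    print(n,"ring",r.x.round(4),len(W))
    # green
    m=reg&(H>45)&(H<85)&(S>60); v,u=np.nonzero(m); print("green",len(u),u.mean(),v.mean(),onz(c,[[u.mean(),v.mean()]],.045).round(3))
    # blue front edge
    m=reg&(H>100)&(H<125)&(S>120); 
    nn,l,st,ce=cv2.connectedComponentsWithStats(m.astype(np.uint8)); 
    for i in range(1,nn):
        if st[i,4]>20: 
            v,u=np.nonzero(l==i); W=onz(c,np.c_[u,v],.125); 
            vx,vy,xx,yy=cv2.fitLine(W[:,:2].astype(np.float32),cv2.DIST_HUBER,0,.001,.001).ravel()
            print("blue",st[i].tolist(),W[:,:2].min(0).round(3),W[:,:2].max(0).round(3),np.degrees(np.arctan2(vx,-vy)).round(2),(xx,yy), np.nanmedian(P[l==i],0).round(3))
    # white frame
    z=cv2.resize(im[y0:y1,x0:x1],None,fx=5,fy=5,interpolation=cv2.INTER_NEAREST); cv2.imwrite(f"pics/{n}_can.png",z)
E
```

```text
top ring [ 0.7637 -0.056   0.035 ] 71
green 22 225.72727272727272 160.95454545454547 [[0.742 0.097 0.045]]
blue [212, 164, 95, 2, 157] [ 0.702 -0.218] [0.715 0.147] 178.33 (np.float32(0.70854455), np.float32(0.031814743)) [ 0.708 -0.02   0.128]
side ring [ 0.763  -0.0578  0.0351] 168
green 33 284.030303030303 177.6060606060606 [[0.736 0.087 0.045]]
blue [270, 154, 65, 76, 238] [ 0.696 -0.213] [0.713 0.139] 178.25 (np.float32(0.704695), np.float32(-0.067865744)) [ 0.705 -0.081  0.126]
blue [331, 160, 59, 57, 103] [ 0.86  -0.259] [0.866 0.011] 0.1 (np.float32(0.8637473), np.float32(-0.14779554)) [ 0.956 -0.084  0.   ]
```

View pics/top_can.png

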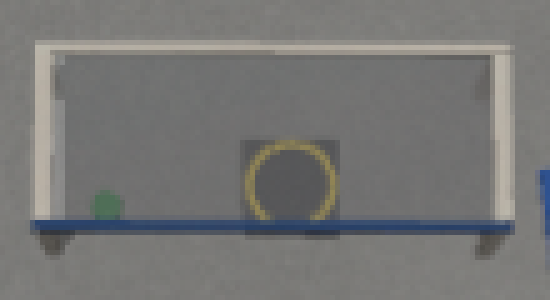

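View pics/side_can.png

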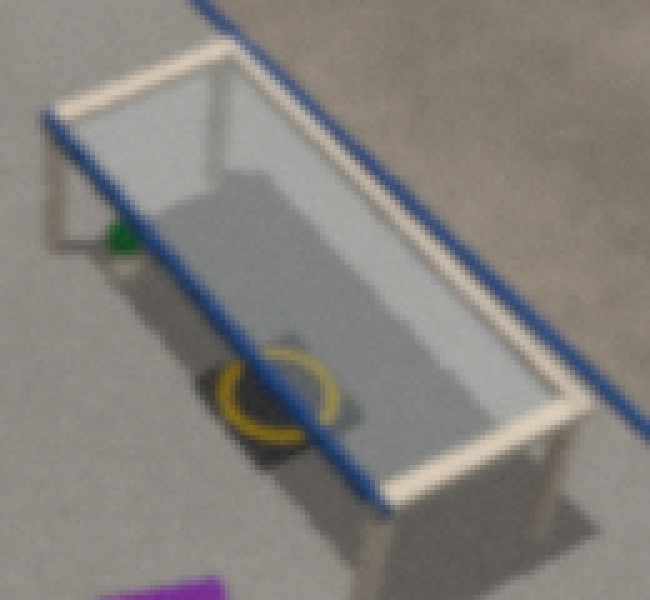

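Measured positions:
- **Hook:** origin about (0.500, −0.341), heading 6.8°.
- **Ring:** about (0.763, −0.057).
- **Canopy:** front edge x about 0.705, yaw about −1.7°.

I'll move over the handle first.

Emit:
apply_moves:
  motion:
    - [[410,-189,0],8.2,100]
    - [[410,-189,0],8.2,100]
    - [[410,-189,0],8.2,100]
    - [[410,-189,0],8.2,100]
    - [[410,-189,0],8.2,100]
    - [[410,-189,0],8.2,100]
    - [[410,-189,0],8.2,100]
    - [[410,-189,0],8.2,100]
    - [[410,-189,0],8.2,100]
    - [[410,-189,0],8.2,100]
    - [[410,-189,60],8.2,60]
    - [[410,-189,100],8.2,60]
    - [[410,-189,100],8.2,60]
  squeeze: 50

```text
t: 1.4
eef_pos: [0.5125, -0.338, 0.2977]
orientation: [0.998, 0.059, -0.006, -0.004]
ft_force: [-1.3, 0.1, -0.6]
gripper_width: 0.0699
```

```bash
cat > snap.py <<'E'
import sys
from bench import get_obs,camera
from h import *
from scipy.spatial.transform import Rotation as R
def state():
    o=get_obs(); r=R.from_quat(o["orientation"]).as_matrix()
    print("t",round(float(o["t"]),2),"tcp",(o["eef_pos"]*1000).round(1),"yaw",np.degrees(np.arctan2(r[1,0],r[0,0])).round(2),"zdir",r[:,2].round(4),"F",o["ft_force"].round(2),"M",o["ft_torque"].round(3),"w",round(float(o["gripper_width"])*1000,1))
    return o
def snap(tag,names=("top","side")):
    out={}
    for n in names:
        c=camera(n); np.savez(f"pics/{n}{tag}.npz",**c); cv2.imwrite(f"pics/{n}{tag}.png",c["pixels"]); out[n]=c
    return out
def crop(c,box,f,name):
    x0,y0,x1,y1=box; cv2.imwrite(f"pics/{name}.png",cv2.resize(c["pixels"][y0:y1,x0:x1],None,fx=f,fy=f,interpolation=cv2.INTER_CUBIC))
E
python3 - <<'E'
from snap import *
state(); s=snap("1"); 
crop(s["top"],(270,120,400,260),4,"t1"); crop(s["side"],(230,180,410,360),3.3,"s1")
E
```

```text
t 1.4 tcp [ 512.5 -338.   297.7] yaw 6.8 zdir [-0.0123  0.0071 -0.9999] F [-1.33  0.11 -0.59] M [0.082 0.02  0.01 ] w 69.9
```

View pics/t1.png

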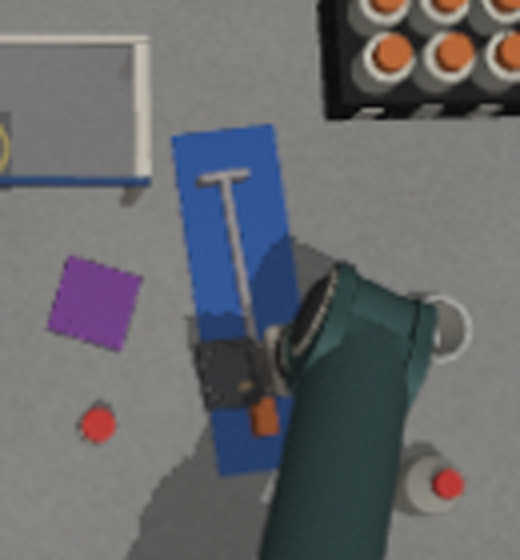

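View pics/s1.png

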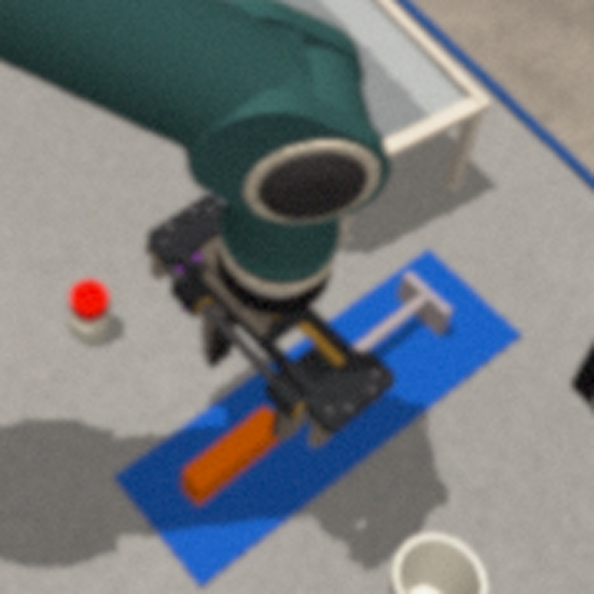

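```bash
python3 - <<'E'
from snap import *
state()
c=load("pics/top1.npz");P=cloud(c)
for u,v in [(345,190),(355,195),(365,192),(375,200),(372,210),(368,220),(362,235),(350,215),(325,212),(328,208)]:
    print(u,v,P[v,u].round(3))
E
```

```text
t 1.5 tcp [ 515.2 -339.6  304.6] yaw 6.78 zdir [-1.5e-03  8.0e-04 -1.0e+00] F [ 0.18 -0.15  0.77] M [ 0.051  0.007 -0.013] w 62.0
345 190 [ 0.616 -0.396  0.002]
355 195 [ 0.535 -0.309  0.487]
365 192 [ 0.547 -0.349  0.458]
375 200 [ 0.52  -0.374  0.473]
372 210 [ 0.487 -0.354  0.503]
368 220 [ 0.456 -0.332  0.531]
362 235 [ 0.412 -0.296  0.589]
350 215 [ 0.472 -0.28   0.529]
325 212 [ 0.507 -0.263  0.235]
328 208 [ 0.521 -0.273  0.24 ]
```

Emit:
apply_moves:
  motion:
    - [[0,0,40],0,60]
    - [[0,0,75],0,60]
    - [[0,0,95],0,60]
    - [[0,0,104],0,60]
    - [[0,0,104],0,60]
    - [[0,0,104],0,20]
    - [[0,0,104],0,10]
    - [[0,0,104],0,0]
    - [[0,0,104],0,0]
    - [[0,0,104],0,0]
    - [[0,0,104],0,0]
  squeeze: 50

```text
t: 2.6
eef_pos: [0.5155, -0.3394, 0.2013]
orientation: [0.998, 0.059, 0.0, 0.0]
ft_force: [-0.7, -0.5, 5.4]
gripper_width: 0.0216
```

```bash
python3 -c "
from snap import *
state()"
```

```text
t 2.6 tcp [ 515.5 -339.4  201.3] yaw 6.8 zdir [ 6.e-04 -5.e-04 -1.e+00] F [-0.67 -0.52  5.42] M [ 0.142  0.182 -0.005] w 21.6
```

Emit:
apply_moves:
  motion:
    - [[0,0,-15],0,0]
    - [[0,0,-40],0,0]
    - [[0,0,-70],0,0]
    - [[0,0,-90],0,0]
    - [[0,0,-90],0,0]
    - [[0,0,-90],0,0]

```text
t: 3.2
eef_pos: [0.515, -0.3391, 0.2906]
orientation: [0.998, 0.059, -0.0, -0.0]
ft_force: [0.3, 0.3, -1.7]
gripper_width: 0.0217
```

```bash
python3 - <<'E'
from snap import *
state(); s=snap("2")
crop(s["side"],(230,180,410,360),3.3,"s2")
E
```

```text
t 3.2 tcp [ 515.  -339.1  290.6] yaw 6.79 zdir [-3.e-04 -0.e+00 -1.e+00] F [ 0.3   0.31 -1.67] M [-0.014  0.029 -0.009] w 21.7
```

View pics/s2.png

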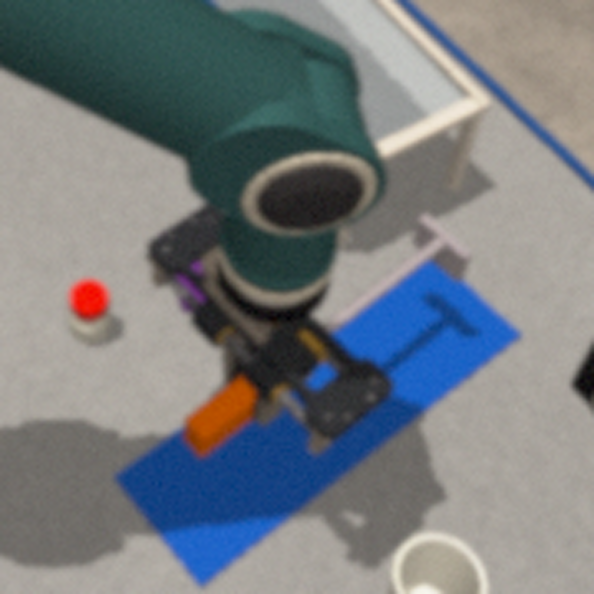

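```bash
python3 - <<'E'
from h import *
for n in ("side","top"):
    c=load(f"pics/{n}2.npz");P=cloud(c)
    q=P.reshape(-1,3); a=np.radians(6.8); d=np.array([np.cos(a),np.sin(a)]); e=np.array([-d[1],d[0]])
    o=np.array([.5,-.341]); s=(q[:,:2]-o)@d; l=(q[:,:2]-o)@e
    k=(abs(l)<.03)&(q[:,2]>.08)&(q[:,2]<.16)
    for lo in (-.05,-.04,-.03,-.02,.1,.12,.14,.16,.18,.2,.21,.22,.23):
        j=k&(s>=lo)&(s<lo+.01)
        if j.sum()>2: print(n,lo,j.sum(),np.percentile(q[j,2],[10,50,90]).round(4),np.median(l[j]).round(4))
E
```

```text
side -0.05 60 [0.1002 0.1171 0.1285] -0.0028
side -0.04 49 [0.106  0.1273 0.1295] -0.0075
side -0.03 50 [0.1076 0.1275 0.1301] -0.0071
side -0.02 50 [0.1064 0.1277 0.1298] -0.0062
side 0.1 15 [0.1241 0.1266 0.1277] -0.0016
side 0.12 16 [0.1227 0.1262 0.1282] -0.002
side 0.14 12 [0.124  0.126  0.1297] -0.0023
side 0.16 13 [0.1239 0.1264 0.1293] -0.0019
side 0.18 12 [0.1251 0.1266 0.1279] -0.0014
side 0.2 11 [0.1242 0.1271 0.1289] -0.0021
side 0.21 50 [0.1008 0.1229 0.1289] -0.0029
side 0.22 126 [0.0955 0.1188 0.1296] -0.0083
top -0.05 7 [0.1039 0.118  0.1272] 0.0131
top -0.04 12 [0.1101 0.1267 0.1319] 0.0112
top -0.03 15 [0.1044 0.1275 0.1327] 0.0103
top -0.02 12 [0.1154 0.126  0.1318] 0.0093
top 0.1 5 [0.1254 0.1268 0.1279] 0.0022
top 0.12 6 [0.1221 0.1265 0.1295] 0.0004
top 0.14 6 [0.1219 0.1263 0.1285] 0.0005
top 0.16 7 [0.121  0.1255 0.1306] -0.0002
top 0.18 7 [0.123  0.126  0.1265] -0.0001
top 0.2 6 [0.125  0.1264 0.1305] 0.0007
top 0.21 14 [0.1034 0.1225 0.1305] 0.0098
top 0.22 35 [0.1042 0.1271 0.133 ] 0.0018
```

Emit:
apply_moves:
  motion:
    - [[-30,-4,0],0,0]
    - [[-60,-7,0],0,0]
    - [[-60,-7,0],1,0]
    - [[-55,-37,0],2,0]
    - [[-50,-67,0],3,0]
    - [[-46,-97,0],4,0]
    - [[-42,-127,0],5,0]
    - [[-38,-157,0],6,0]
    - [[-34,-187,0],7,0]
    - [[-30,-217,0],8,0]
    - [[-26,-247,0],8.5,0]
    - [[-22,-275,0],8.5,0]
    - [[-20,-295,0],8.5,0]
    - [[-20,-295,20],8.5,0]
    - [[-20,-295,45],8.5,0]
    - [[-20,-295,62],8.5,0]
    - [[-20,-295,62],8.5,0]
    - [[-20,-295,62],8.5,0]

```text
t: 5.1
eef_pos: [0.4607, -0.0484, 0.2282]
orientation: [1.0, -0.015, -0.001, -0.0]
ft_force: [0.3, -0.1, -2.6]
gripper_width: 0.0219
```

```bash
python3 - <<'E'
from snap import *
state(); s=snap("3")
crop(s["side"],(200,120,400,300),3,"s3");crop(s["top"],(200,110,340,250),4,"t3")
E
```

```text
t 5.1 tcp [460.7 -48.4 228.2] yaw -1.69 zdir [-1.5e-03  3.0e-04 -1.0e+00] F [ 0.29 -0.06 -2.57] M [ 0.027 -0.016 -0.005] w 21.9
```

View pics/s3.png

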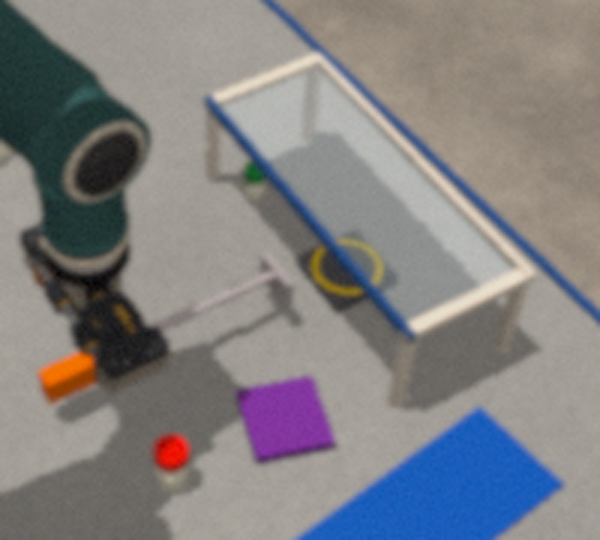

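View pics/t3.png

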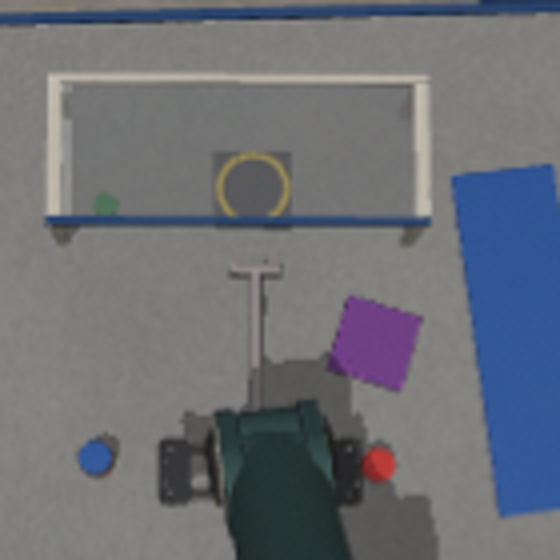

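The blade sits at side-crop (275,275), in line with the plate and ring at (347,265), and the rod is level. Next I go in over the plate, lower the blade behind it, and pull.

Emit:
apply_moves:
  motion:
    - [[25,0,0],0,0]
    - [[50,0,0],0,0]
    - [[75,0,0],0,0]
    - [[100,0,0],0,0]
    - [[125,0,0],0,0]
    - [[145,0,0],0,0]
    - [[152,0,0],0,0]
    - [[152,0,0],0,0]
    - [[152,0,8],0,0]
    - [[152,0,16],0,0]
    - [[152,0,23],0,0]
    - [[152,0,26],0,0]
    - [[152,0,26],0,0]

```text
t: 6.5
eef_pos: [0.612, -0.0531, 0.2018]
orientation: [1.0, -0.015, -0.001, -0.0]
ft_force: [0.2, -0.3, -2.7]
gripper_width: 0.0218
```

```bash
python3 - <<'E'
from snap import *
state(); s=snap("4")
crop(s["side"],(200,120,400,300),3,"s4")
E
```

```text
t 6.5 tcp [612.  -53.1 201.8] yaw -1.7 zdir [-1.7e-03  1.0e-04 -1.0e+00] F [ 0.21 -0.3  -2.67] M [0.006 0.081 0.025] w 21.8
```

View pics/s4.png

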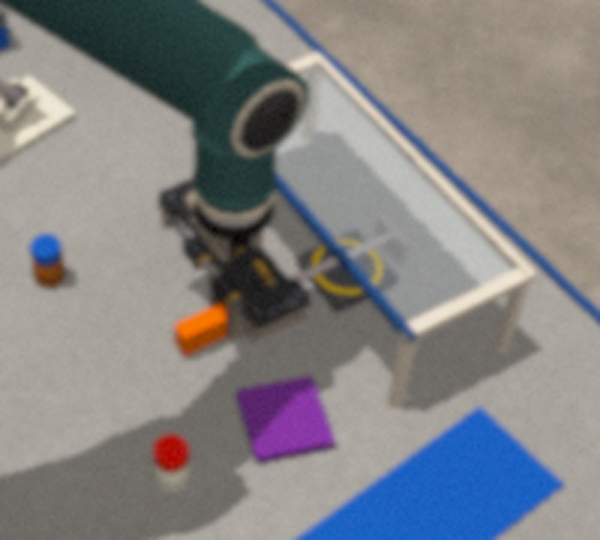

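The blade is behind the plate at side-crop (392,240). Pulling slowly now.

Emit:
apply_moves:
  motion:
    - [[-8,0,0],0,0]
    - [[-14,0,0],0,0]
    - [[-20,0,0],0,0]
    - [[-28,0,0],0,0]
    - [[-36,0,0],0,0]
    - [[-44,0,0],0,0]
    - [[-52,0,0],0,0]
    - [[-60,0,0],0,0]
    - [[-68,0,0],0,0]
    - [[-76,0,0],0,0]
    - [[-84,0,0],0,0]
    - [[-92,0,0],0,0]
    - [[-100,0,0],0,0]
    - [[-108,0,0],0,0]

```text
t: 8.0
eef_pos: [0.504, -0.05, 0.2028]
orientation: [1.0, -0.015, 0.0, 0.0]
ft_force: [2.0, -0.0, -0.7]
gripper_width: 0.0214
```

```bash
python3 - <<'E'
from snap import *
state(); s=snap("5")
crop(s["side"],(200,120,400,300),3,"s5")
E
```

```text
t 8.0 tcp [504.  -50.  202.8] yaw -1.71 zdir [ 4.e-04 -0.e+00 -1.e+00] F [ 2.05 -0.01 -0.65] M [-0.024 -0.669 -0.035] w 21.4
```

View pics/s5.png

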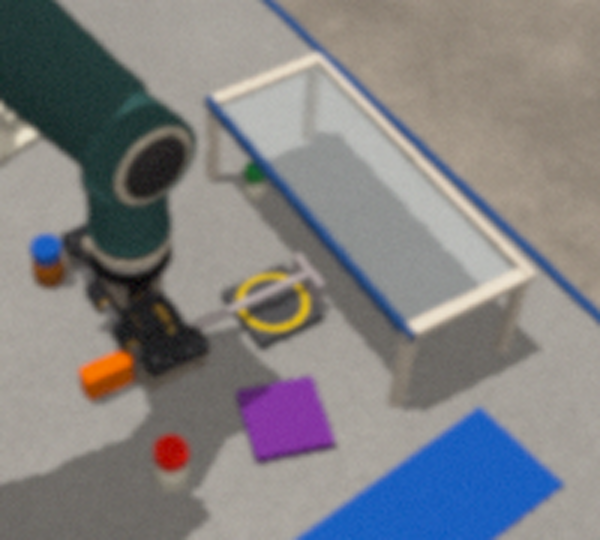

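Emit:
apply_moves:
  motion:
    - [[-8,0,0],0,0]
    - [[-16,0,0],0,0]
    - [[-24,0,0],0,0]
    - [[-32,0,0],0,0]
    - [[-38,0,0],0,0]
    - [[-43,0,0],0,0]
    - [[-46,0,0],0,0]
    - [[-48,0,0],0,0]
    - [[-48,0,0],0,0]
    - [[-48,0,0],0,0]
    - [[-44,0,0],0,0]
    - [[-36,0,0],0,0]
    - [[-36,0,0],0,0]

```text
t: 9.4
eef_pos: [0.4699, -0.0489, 0.2028]
orientation: [1.0, -0.015, 0.001, -0.0]
ft_force: [0.3, 0.3, -2.2]
gripper_width: 0.0213
```

```bash
python3 - <<'E'
from snap import *
from scipy.optimize import least_squares
state(); s=snap("6")
crop(s["side"],(200,120,400,300),3,"s6")
for n,c in s.items():
    H,S,V=cv2.split(cv2.cvtColor(c["pixels"],cv2.COLOR_BGR2HSV))
    P=cloud(c); m=(H>18)&(H<36)&(S>90)&(np.abs(P[...,0]-.62)<.08)&(np.abs(P[...,1]+.055)<.08)
    v,u=np.nonzero(m); W=onz(c,np.c_[u,v],.014)[:,:2]
    r=least_squares(lambda p:np.hypot(*(W-p[:2]).T)-p[2],[*W.mean(0),.035],loss="soft_l1",f_scale=.003)
    print(n,r.x.round(4),len(W))
E
```

```text
t 9.4 tcp [469.9 -48.9 202.8] yaw -1.7 zdir [ 0.0016  0.     -1.    ] F [ 0.29  0.31 -2.2 ] M [ 0.078 -0.016 -0.008] w 21.3
top [ 0.6215 -0.0522  0.035 ] 93
side [ 0.6212 -0.0538  0.0352] 214
```

View pics/s6.png

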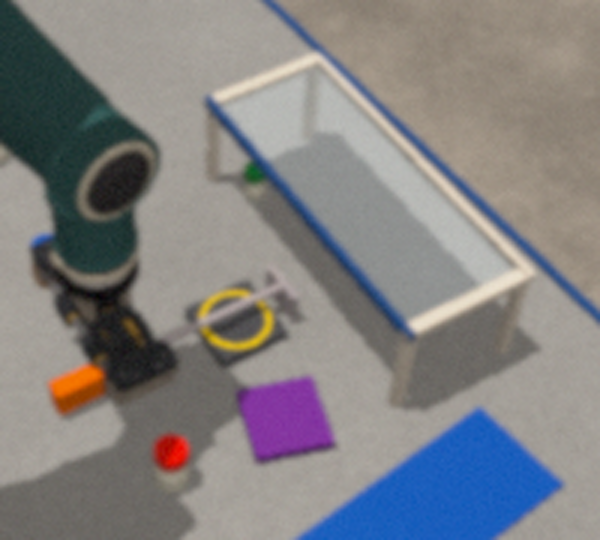

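The plate centre is now (0.621, −0.053), about 83 mm in front of the canopy. Next, I'll lift the hook clear and take it back to the mat.

Emit:
apply_moves:
  motion:
    - [[0,0,-25],0,0]
    - [[0,0,-55],0,0]
    - [[0,0,-85],0,0]
    - [[0,0,-95],0,0]
    - [[-6,30,-95],-1,0]
    - [[-6,60,-95],-2,0]
    - [[-6,90,-95],-3,0]
    - [[-6,120,-95],-4,0]
    - [[-6,150,-95],-5,0]
    - [[-6,180,-95],-6,0]
    - [[-4,210,-95],-7,0]
    - [[-3,240,-95],-8,0]
    - [[-2,270,-95],-8.5,0]
    - [[-1,290,-95],-8.5,0]
    - [[25,289,-95],-8.5,0]
    - [[45,289,-95],-8.5,0]
    - [[54,289,-80],-8.5,0]
    - [[54,289,-50],-8.5,0]
    - [[54,289,-20],-8.5,0]
    - [[54,289,-8],-8.5,0]

```text
t: 11.5
eef_pos: [0.5124, -0.3384, 0.2065]
orientation: [0.998, 0.059, -0.003, -0.002]
ft_force: [-0.2, 0.9, -2.9]
gripper_width: 0.0216
```

Emit:
apply_moves:
  motion:
    - [[0,0,0],0,0]
    - [[0,0,0],0,0]

```text
t: 11.7
eef_pos: [0.5142, -0.3395, 0.211]
orientation: [0.998, 0.059, 0.0, 0.0]
ft_force: [0.1, -0.6, -1.6]
gripper_width: 0.0219
```

```bash
python3 - <<'E'
from snap import *
state(); s=snap("7")
crop(s["side"],(230,180,410,360),3.3,"s7")
E
```

```text
t 11.7 tcp [ 514.2 -339.5  211. ] yaw 6.8 zdir [ 4.e-04 -3.e-04 -1.e+00] F [ 0.12 -0.63 -1.61] M [-0.002 -0.031  0.023] w 21.9
```

View pics/s7.png

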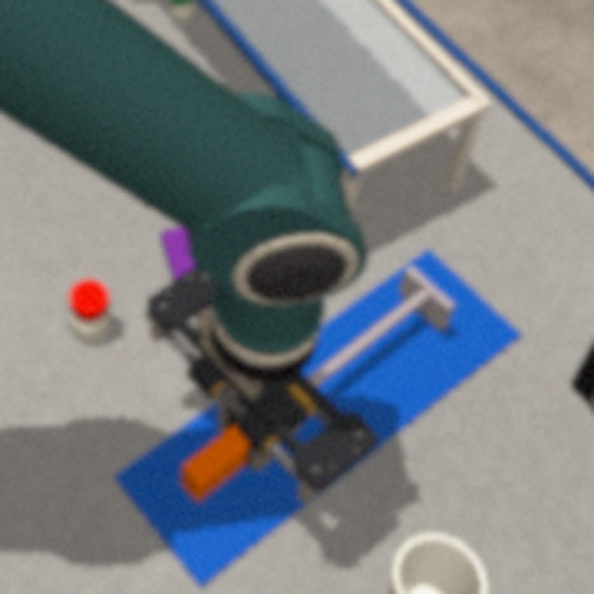

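The hook is just above its old spot on the mat. I'll lower it gently and release.

Emit:
apply_moves:
  motion:
    - [[0,0,3],0,0]
    - [[0,0,6],0,0]
    - [[0,0,7],0,0]
    - [[0,0,8],0,0]
    - [[0,0,8],0,0]

```text
t: 12.3
eef_pos: [0.5139, -0.3393, 0.2025]
orientation: [0.998, 0.059, -0.0, -0.0]
ft_force: [-0.1, 0.1, -2.2]
gripper_width: 0.0219
```

```bash
python3 -c "
from snap import *
state()"
```

```text
t 12.3 tcp [ 513.9 -339.3  202.5] yaw 6.8 zdir [-2.e-04  1.e-04 -1.e+00] F [-0.15  0.14 -2.21] M [ 0.042  0.027 -0.003] w 21.9
```

Emit:
apply_moves:
  motion:
    - [[0,0,1],0,0]
    - [[0,0,1.5],0,0]
    - [[0,0,1.5],0,0]
    - [[0,0,1.5],0,8]
    - [[0,0,1.5],0,15]
    - [[0,0,1.5],0,22]
    - [[0,0,1.5],0,30]
    - [[0,0,1.5],0,40]
    - [[0,0,1.5],0,50]
    - [[0,0,1.5],0,50]
    - [[0,0,-20],0,50]
    - [[0,0,-60],0,50]
    - [[0,0,-100],0,50]
    - [[0,0,-150],0,50]
    - [[0,0,-200],0,50]
    - [[0,0,-200],0,50]

```text
t: 13.9
eef_pos: [0.5156, -0.3402, 0.4108]
orientation: [0.998, 0.059, 0.006, 0.004]
ft_force: [-0.1, -0.3, -0.2]
gripper_width: 0.0458
```

```bash
python3 - <<'E'
from snap import *
state(); s=snap("8")
crop(s["side"],(230,180,410,360),3.3,"s8")
c=s["side"];P=cloud(c); q=P.reshape(-1,3); a=np.radians(6.8); d=np.array([np.cos(a),np.sin(a)]); e=np.array([-d[1],d[0]])
o=np.array([.5,-.341]); S_=(q[:,:2]-o)@d; l=(q[:,:2]-o)@e
k=(abs(l)<.03)&(q[:,2]>.03)&(q[:,2]<.06)
for lo in (-.05,-.04,-.03,0.06,.1,.14,.18,.2,.21,.22,.23):
    j=k&(S_>=lo)&(S_<lo+.01)
    if j.sum()>2: print(lo,j.sum(),np.percentile(q[j,2],[50,90]).round(4),np.median(l[j]).round(4))
E
```

```text
t 13.9 tcp [ 515.6 -340.2  410.8] yaw 6.79 zdir [ 0.0121 -0.0074 -0.9999] F [-0.09 -0.33 -0.24] M [ 0.01   0.    -0.042] w 45.8
-0.05 22 [0.0384 0.0415] -0.0011
-0.04 37 [0.0402 0.0432] -0.0037
-0.03 34 [0.0402 0.0423] -0.0025
0.06 12 [0.038  0.0417] -0.003
0.1 12 [0.0387 0.0413] -0.0033
0.21 12 [0.0388 0.0431] -0.0099
0.22 33 [0.039  0.0418] -0.0138
```

View pics/s8.png

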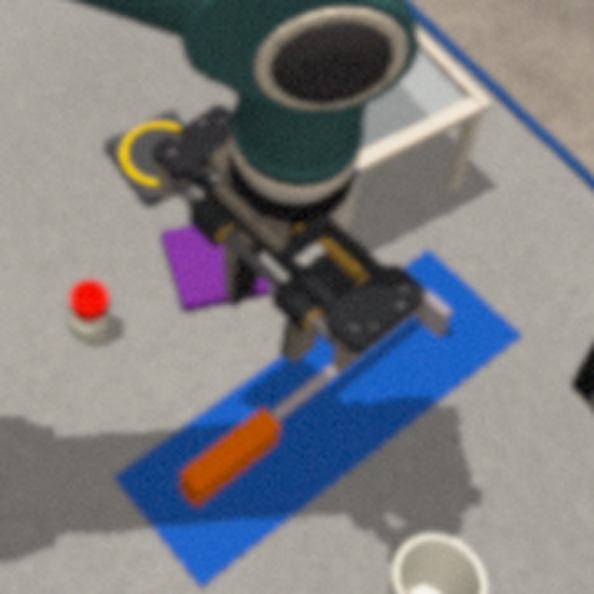

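The hook is flat on the mat and released (handle top at z 0.040). Now I'll measure the mast and rest from the unobstructed first images.

```bash
python3 - <<'E'
from snap import *
for n in("top","side"):
    c=load(f"pics/{n}0.npz"); P=cloud(c); im=c["pixels"]; H,S,V=cv2.split(cv2.cvtColor(im,cv2.COLOR_BGR2HSV))
    x0,y0,x1,y1=(140,180,195,250) if n=="top" else (155,110,240,190)
    crop(c,(x0,y0,x1,y1),8 if n=="top" else 7,f"{n}_rest")
    reg=np.zeros_like(H,bool); reg[y0:y1,x0:x1]=1
    red=reg&((H<6)|(H>172))&(S>120)
    v,u=np.nonzero(red); p=P[red]; print(n,"red n",len(p),"med",np.nanmedian(p,0).round(4),"pct",np.nanpercentile(p,[5,95],axis=0).round(3).tolist(), u.mean().round(1),v.mean().round(1))
    # base: white, low z
    w=reg&(S<45)&(V>150)&(P[...,2]<.03)
    v,u=np.nonzero(w); W=onz(c,np.c_[u,v],.008)[:,:2]; r=cv2.minAreaRect((W*1000).astype(np.float32)); print("base",len(u),r, np.nanmedian(P[w],0))
E
```

```text
top red n 56 med [0.499  0.3335 0.1656] pct [[0.487, 0.317, 0.146], [0.513, 0.349, 0.183]] 162.6 219.8
base 376 ((536.905029296875, 347.09320068359375), (171.0092315673828, 89.32958221435547), 11.673758506774902) [0.57224938 0.34433723 0.00975288]
side red n 101 med [0.4942 0.3191 0.1568] pct [[0.475, 0.313, 0.131], [0.517, 0.346, 0.175]] 184.7 138.6
base 656 ((560.7025756835938, 432.9030456542969), (449.42669677734375, 339.6012878417969), 60.35023880004883) [0.52511582 0.33396942 0.00848714]
```

View pics/top_rest.png

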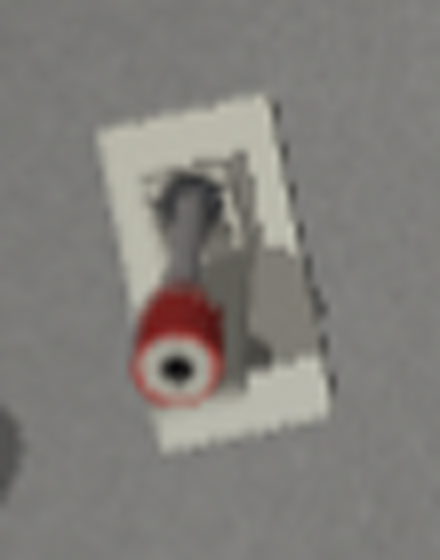

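View pics/side_rest.png

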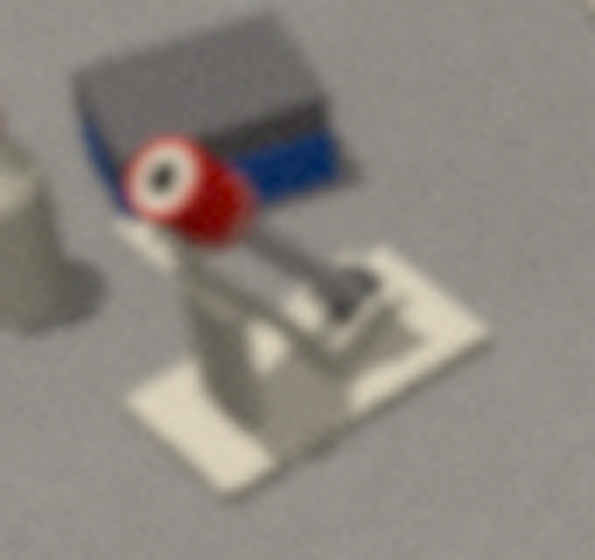

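```bash
python3 - <<'E'
from h import *
C={n:load(f"pics/{n}0.npz") for n in("top","side")}
def tri(a,b):
    A=[];B=[]
    for c,uv in((C["top"],a),(C["side"],b)):
        o,d=rays(c,[uv]); d=d[0]/np.linalg.norm(d[0]); M=np.eye(3)-np.outer(d,d); A.append(M);B.append(M@o)
    p=np.linalg.solve(sum(A),sum(B)); 
    return p, [np.linalg.norm(m@p-b) for m,b in zip(A,B)]
p,e=tri((162.1,226.0),(178.3,135.7)); print("cap",p.round(4),np.round(e,4))
a=np.radians(11.7); X=np.array([np.cos(a),np.sin(a),0]); t=np.radians(35)
ax=np.array([0,0,np.cos(t)])-X*np.sin(t)
print("axis",ax.round(3),"head",(p-.023*ax).round(4),"foot",(p-.166*ax).round(4))
# rest frame
Y=np.array([-X[1],X[0],0]); o=np.array([.537,.347,0]); print("cap in rest",(p-o)@X,(p-o)@Y,"foot",(p-.166*ax-o)@X,(p-.166*ax-o)@Y)
for n,c in C.items():
    for s in (0,.006,.06,.12,.143,.166): print(n,s,proj(c,p-(.166-s)*ax).round(1))
    P=cloud(c); q=P.reshape(-1,3); r=q-(p-.166*ax); s=r@ax; rad=np.linalg.norm(r-np.outer(s,ax),axis=1)
    for lo,hi in((.02,.06),(.06,.1),(.10,.118),(.122,.143),(.143,.16)):
        k=(s>lo)&(s<hi)&(rad<.03); 
        if k.sum(): 
            m=np.median(r[k]-np.outer(s[k],ax),0); print(n,lo,k.sum(),"radial med in X/Y",(m@X).round(4),(m@Y).round(4),"median rad",np.median(rad[k]).round(4))
    k=(q[:,2]>.15)&(q[:,2]<.2)&(np.linalg.norm(q[:,:2]-p[:2],axis=1)<.06)
    print(n,"high pts Y-range",np.percentile((q[k]-p)@Y,[2,98]).round(4),"z95",np.percentile(q[k,2],98).round(4))
E
```

```text
cap [0.4773 0.3332 0.1689] [0.0011 0.0011]
axis [-0.562 -0.116  0.819] head [0.4902 0.3359 0.1501] foot [0.5705 0.3525 0.0329]
cap in rest -0.06127825526323068 -0.001398389051050924 foot 0.03393543317104294 -0.0013983890510509383
top 0 [[163.8 204.7]]
top 0.006 [[163.7 205.4]]
top 0.06 [[163.2 211.9]]
top 0.12 [[162.7 219.5]]
top 0.143 [[162.4 222.6]]
top 0.166 [[162.2 225.7]]
top 0.02 37 radial med in X/Y 0.0013 -0.0036 median rad 0.0183
top 0.06 23 radial med in X/Y 0.0058 -0.0015 median rad 0.0084
top 0.1 4 radial med in X/Y -0.0074 -0.0099 median rad 0.0197
top 0.122 30 radial med in X/Y 0.0114 -0.0062 median rad 0.0205
top 0.143 30 radial med in X/Y 0.0114 -0.0082 median rad 0.0214
top high pts Y-range [-0.0176  0.0185] z95 0.1846
side 0 [[205.2 152.4]]
side 0.006 [[204.3 151.9]]
side 0.06 [[196.  146.8]]
side 0.12 [[186.1 140.7]]
side 0.143 [[182.1 138.3]]
side 0.166 [[178.  135.8]]
side 0.02 45 radial med in X/Y 0.0018 -0.0085 median rad 0.0123
side 0.06 43 radial med in X/Y 0.0011 -0.0068 median rad 0.0094
side 0.1 11 radial med in X/Y 0.0002 -0.0078 median rad 0.0088
side 0.122 55 radial med in X/Y 0.0007 -0.0163 median rad 0.0205
side 0.143 65 radial med in X/Y -0.0078 -0.0137 median rad 0.0209
side high pts Y-range [-0.0222  0.0161] z95 0.1822
```

The triangulated mast agrees with both views:
- **Cap:** (0.477, 0.333, 0.169).
- **Head:** (0.490, 0.336, 0.150).
- **Rest yaw:** about 11.7°.

The tool can only point down. So I'll grip the head near its top, above the centre of mass, with the jaws across the lean. That lets the mast swing towards upright when I ease the grip.

Emit:
apply_moves:
  motion:
    - [[4,-50,0],-0.3,75]
    - [[8,-100,0],-0.6,75]
    - [[12,-150,0],-1,75]
    - [[15,-200,0],-1.5,75]
    - [[18,-250,0],-2,75]
    - [[22,-300,0],-2,75]
    - [[25,-350,0],-2.5,75]
    - [[29,-400,0],-3,75]
    - [[32,-450,0],-3.5,75]
    - [[36,-500,0],-4,75]
    - [[39,-550,0],-4.5,75]
    - [[43,-600,0],-4.9,75]
    - [[46,-640,0],-4.9,75]
    - [[48,-673,0],-4.9,75]
    - [[48,-673,0],-4.9,75]
    - [[48,-673,0],-4.9,75]
    - [[48,-673,0],-4.9,75]
  squeeze: 25

```text
t: 15.7
eef_pos: [0.4823, 0.3331, 0.4013]
orientation: [0.995, 0.101, -0.001, 0.001]
ft_force: [0.0, 0.2, -0.9]
gripper_width: 0.0691
```

```bash
python3 - <<'E'
from snap import *
state(); s=snap("9")
crop(s["side"],(130,60,260,200),4,"s9");crop(s["top"],(110,160,240,280),4,"t9")
E
```

```text
t 15.7 tcp [482.3 333.1 401.3] yaw 11.6 zdir [-0.0018 -0.0022 -1.    ] F [ 0.02  0.21 -0.92] M [ 0.033 -0.04   0.028] w 69.1
```

View pics/s9.png

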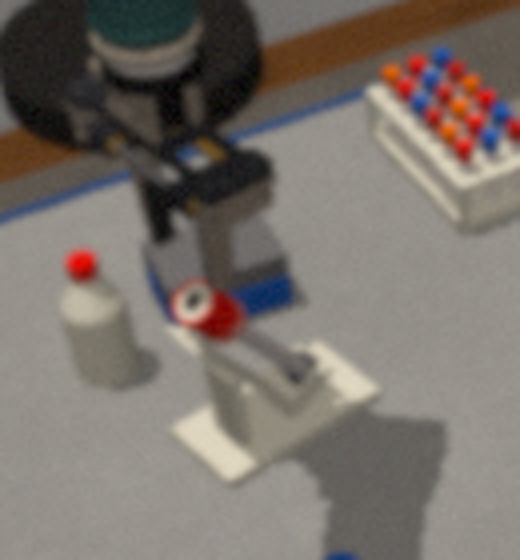

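View pics/t9.png

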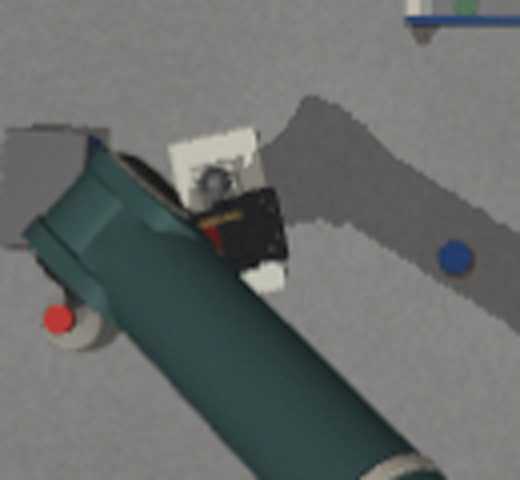

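Emit:
apply_moves:
  motion:
    - [[0,-1,25],0,75]
    - [[0,-1,45],0,75]
    - [[0,-1,56],0,75]
    - [[0,-1,59],0,75]
    - [[0,-1,59],0,60]
    - [[0,-1,59],0,52]
    - [[0,-1,59],0,46]
    - [[0,-1,59],0,40]
    - [[0,-1,59],0,30]
    - [[0,-1,59],0,20]
    - [[0,-1,59],0,20]
  squeeze: 25

```text
t: 16.9
eef_pos: [0.482, 0.3356, 0.3444]
orientation: [0.995, 0.102, 0.0, -0.0]
ft_force: [-0.5, -0.8, 5.3]
gripper_width: 0.0395
```

```bash
python3 - <<'E'
from snap import *
state(); s=snap("10",("side",))
crop(s["side"],(130,60,260,200),4,"s10")
E
```

```text
t 16.9 tcp [482.  335.6 344.4] yaw 11.68 zdir [ 9.e-04  2.e-04 -1.e+00] F [-0.47 -0.84  5.28] M [-0.381  0.11  -0.056] w 39.5
```

View pics/s10.png

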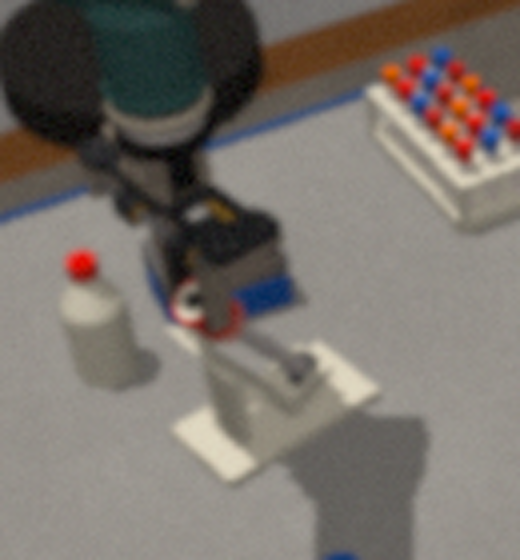

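Emit:
apply_moves:
  motion:
    - [[-3,0,-4],0,20]
    - [[-6,0,-8],0,20]
    - [[-9,0,-13],0,20]
    - [[-12,0,-17],0,20]
    - [[-16,0,-23],0,20]
    - [[-20,0,-29],0,20]
    - [[-24,0,-34],0,20]
    - [[-29,0,-41],0,20]
    - [[-32,0,-46],0,20]
    - [[-32,0,-46],0,20]

```text
t: 17.95
eef_pos: [0.4498, 0.3293, 0.3905]
orientation: [0.995, 0.102, 0.0, -0.0]
ft_force: [0.8, 0.4, -2.8]
gripper_width: 0.0395
```

```bash
python3 - <<'E'
from snap import *
state(); s=snap("11",("side",))
crop(s["side"],(130,60,260,200),4,"s11")
E
```

```text
t 17.95 tcp [449.8 329.3 390.5] yaw 11.73 zdir [ 6.e-04  4.e-04 -1.e+00] F [ 0.75  0.38 -2.75] M [0.058 0.031 0.005] w 39.5
```

View pics/s11.png

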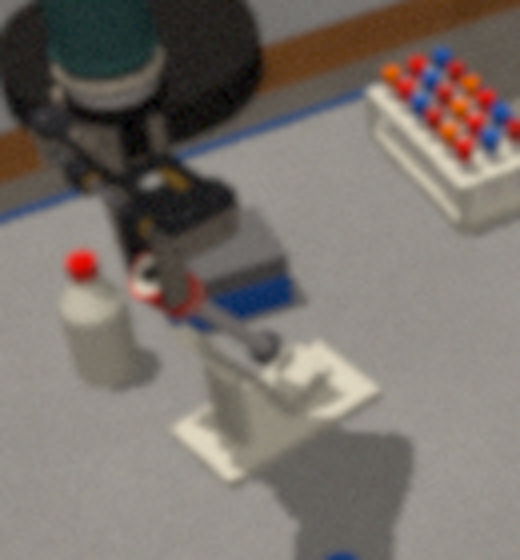

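The mast is held and drawn out of the cheeks (weight 2.75 N). I'll lift it over and carry it to clear bench, where the swing to upright can happen low down.

Emit:
apply_moves:
  motion:
    - [[0,0,-25],0,20]
    - [[0,0,-55],0,20]
    - [[0,0,-85],0,20]
    - [[0,0,-100],0,20]
    - [[8,25,-100],0,20]
    - [[17,50,-100],0,20]
    - [[26,75,-100],0,20]
    - [[35,100,-100],0,20]
    - [[42,120,-100],0,20]
    - [[44,131,-100],0,20]
    - [[44,131,-85],0,20]
    - [[44,131,-60],0,20]
    - [[44,131,-35],0,20]
    - [[44,131,-10],0,20]
    - [[44,131,15],0,20]
    - [[44,131,32],0,20]
    - [[44,131,42],0,20]
    - [[44,131,42],0,20]
    - [[44,131,42],0,20]

```text
t: 19.9
eef_pos: [0.5202, 0.2101, 0.3482]
orientation: [0.995, 0.102, 0.0, -0.0]
ft_force: [0.1, -0.5, -2.4]
gripper_width: 0.0395
```

```bash
python3 - <<'E'
from snap import *
state(); s=snap("12")
crop(s["side"],(160,90,320,230),4,"s12");crop(s["top"],(130,140,270,260),4,"t12")
E
```

```text
t 19.9 tcp [520.2 210.1 348.2] yaw 11.72 zdir [ 6.e-04  5.e-04 -1.e+00] F [ 0.1 -0.5 -2.4] M [0.006 0.019 0.016] w 39.5
```

View pics/s12.png

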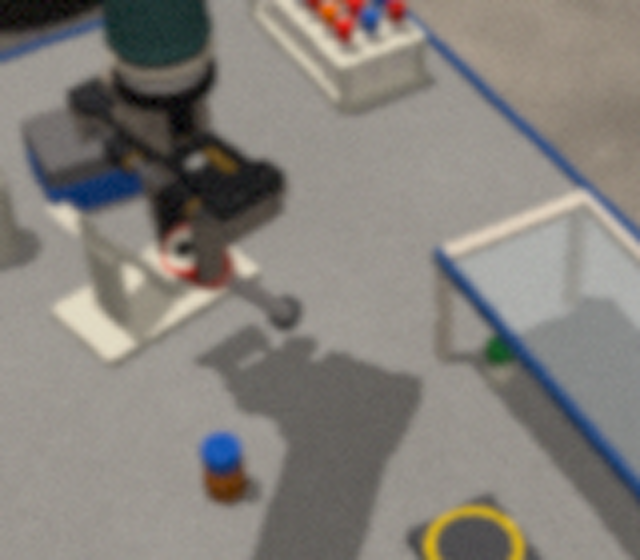

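View pics/t12.png

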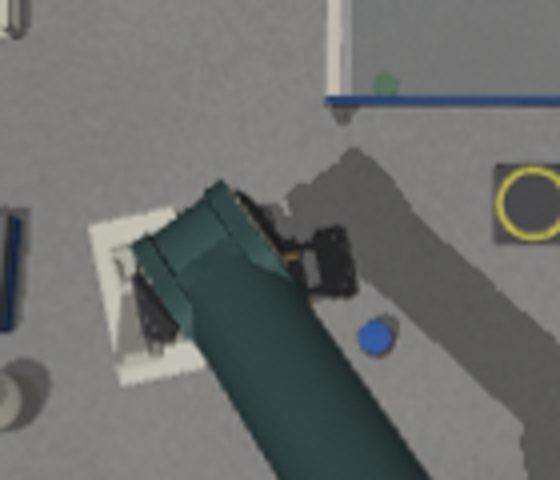

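Now I'll ease the grip to 9 N to see whether the mast swings.

Emit:
apply_moves:
  motion:
    - [[0,0,0],0,20]
    - [[0,0,0],0,20]
    - [[0,0,0],0,20]
    - [[0,0,0],0,20]
    - [[0,0,0],0,20]
  squeeze: 9

```text
t: 20.5
eef_pos: [0.5201, 0.2097, 0.3477]
orientation: [0.995, 0.102, 0.0, 0.0]
ft_force: [0.9, 0.7, -2.8]
gripper_width: 0.0395
```

```bash
cat > tilt.py <<'E'
from snap import *
def tilt(tag,box=(160,90,320,230),f=4):
    o=state(); s=snap(tag,("side",)); c=s["side"]; crop(c,box,f,"s"+tag)
    P=cloud(c).reshape(-1,3); r=R.from_quat(o["orientation"]).as_matrix(); g=o["eef_pos"]
    q=(P-g)@r  # tool frame
    piv=.182
    for lo,hi in ((.215,.235),(.235,.255),(.255,.275),(.275,.295),(.295,.315),(.315,.34)):
        k=(np.abs(q[:,1])<.022)&(q[:,2]>lo)&(q[:,2]<hi)&(np.abs(q[:,0])<.14)&(P[:,2]>float(BENCH))
        if k.sum()>3: print("tool z",lo,"n",k.sum(),"x med",(np.median(q[k,0])*1000).round(1),"y med",(np.median(q[k,1])*1000).round(1))
BENCH=.008
E
python3 -c "
from tilt import *
tilt('13')"
```

```text
t 20.5 tcp [520.1 209.7 347.7] yaw 11.69 zdir [ 0. -0. -1.] F [ 0.9   0.72 -2.82] M [0.012 0.091 0.017] w 39.5
tool z 0.215 n 16 x med 35.1 y med 9.9
tool z 0.235 n 22 x med 46.6 y med 8.7
tool z 0.255 n 20 x med 59.7 y med 9.4
tool z 0.275 n 18 x med 75.8 y med 8.0
tool z 0.295 n 48 x med 86.8 y med 9.7
```

View pics/s13.png

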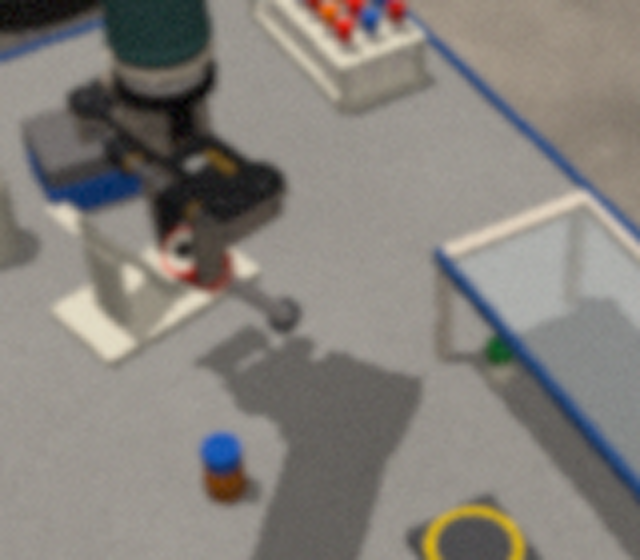

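Emit:
apply_moves:
  motion:
    - [[0,0,0],0,20]
    - [[0,0,0],0,20]
    - [[0,0,0],0,20]
    - [[0,0,0],0,20]
  squeeze: 5

```text
t: 20.95
eef_pos: [0.52, 0.2097, 0.3476]
orientation: [0.995, 0.102, -0.0, 0.0]
ft_force: [-0.2, 0.0, -3.4]
gripper_width: 0.0395
```

```bash
python3 -c "
from tilt import *
tilt('14')"
```

```text
t 20.95 tcp [520.  209.7 347.6] yaw 11.7 zdir [-2.e-04 -1.e-04 -1.e+00] F [-0.2   0.03 -3.39] M [ 0.012 -0.007  0.001] w 39.5
tool z 0.215 n 17 x med 0.5 y med 12.5
tool z 0.235 n 18 x med 5.1 y med 8.1
tool z 0.255 n 22 x med 7.7 y med 8.9
tool z 0.275 n 15 x med 11.6 y med 7.7
tool z 0.295 n 19 x med 16.0 y med 8.5
tool z 0.315 n 53 x med 16.2 y med 8.4
```

It swung from 33° to about 10°. I'll let it settle.

Emit:
apply_moves:
  motion:
    - [[0,0,0],0,20]
    - [[0,0,0],0,20]
    - [[0,0,0],0,20]
    - [[0,0,0],0,20]

```text
t: 21.4
eef_pos: [0.5201, 0.2097, 0.3477]
orientation: [0.995, 0.102, 0.0, 0.0]
ft_force: [0.5, -0.6, -2.7]
gripper_width: 0.0397
```

```bash
python3 -c "
from tilt import *
tilt('15')"
```

```text
t 21.4 tcp [520.1 209.7 347.7] yaw 11.69 zdir [ 0. -0. -1.] F [ 0.49 -0.62 -2.72] M [-0.021  0.037 -0.059] w 39.7
tool z 0.215 n 7 x med -11.4 y med 10.2
tool z 0.235 n 22 x med 4.4 y med 7.5
tool z 0.255 n 21 x med 9.1 y med 7.5
tool z 0.275 n 15 x med 11.2 y med 10.0
tool z 0.295 n 18 x med 12.9 y med 7.9
tool z 0.315 n 53 x med 14.9 y med 8.9
```

View pics/s15.png

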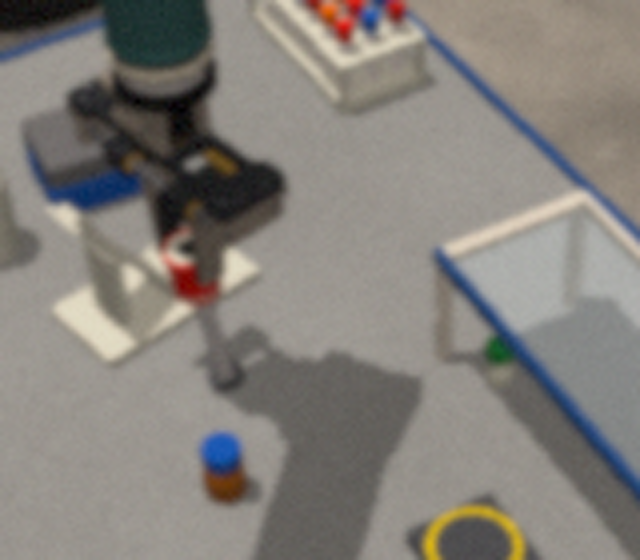

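The residual lean is about 9°. I'll touch the foot edge to the bench, drag the head upright, and press the foot flat before carrying it to the plate.

Emit:
apply_moves:
  motion:
    - [[0,0,2],0,20]
    - [[0,0,4],0,20]
    - [[0,0,6],0,20]
    - [[0,0,7],0,20]
    - [[0,0,7],0,20]

```text
t: 21.95
eef_pos: [0.52, 0.2097, 0.3404]
orientation: [0.995, 0.102, -0.0, 0.0]
ft_force: [0.4, -0.3, -3.7]
gripper_width: 0.0398
```

Emit:
apply_moves:
  motion:
    - [[0,0,1],0,20]
    - [[0,0,2],0,20]
    - [[0,0,2],0,20]

```text
t: 22.25
eef_pos: [0.5202, 0.2098, 0.3389]
orientation: [0.995, 0.102, 0.0, -0.0]
ft_force: [-0.0, 0.3, -1.1]
gripper_width: 0.0398
```

Emit:
apply_moves:
  motion:
    - [[3,0,0],0,20]
    - [[6,0,0],0,20]
    - [[9,0,0],0,20]
    - [[12,0,0],0,20]
    - [[14,0,0],0,20]
    - [[14,0,0],0,20]

```text
t: 22.85
eef_pos: [0.5341, 0.2126, 0.3387]
orientation: [0.995, 0.102, 0.0, -0.0]
ft_force: [0.6, -0.1, 0.2]
gripper_width: 0.0397
```

```bash
python3 -c "
from tilt import *
tilt('16')"
```

```text
t 22.85 tcp [534.1 212.6 338.7] yaw 11.69 zdir [ 3.e-04  2.e-04 -1.e+00] F [ 0.59 -0.08  0.19] M [ 0.054  0.021 -0.009] w 39.7
tool z 0.215 n 9 x med -2.3 y med 18.7
tool z 0.235 n 20 x med -0.0 y med 6.8
tool z 0.255 n 19 x med 0.6 y med 6.6
tool z 0.275 n 20 x med 2.1 y med 7.2
tool z 0.295 n 20 x med 2.4 y med 8.4
tool z 0.315 n 21 x med 2.1 y med 7.8
```

View pics/s16.png

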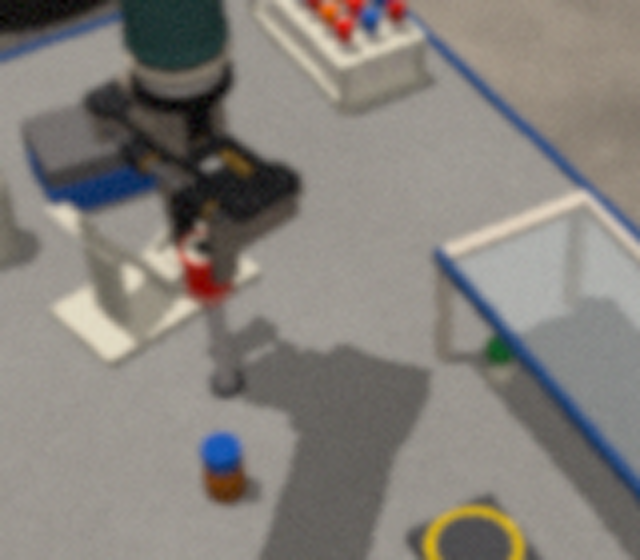

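The lean is now about 1.5°. I'll press slightly to seat the foot flat, then tighten the grip and lift a little.

Emit:
apply_moves:
  motion:
    - [[2,0,0.5],0,20]
    - [[2,0,1],0,20]
    - [[2,0,1],0,20]
    - [[2,0,1],0,20]

```text
t: 23.3
eef_pos: [0.5361, 0.2132, 0.3384]
orientation: [0.995, 0.102, 0.001, -0.0]
ft_force: [-0.1, -0.0, 6.0]
gripper_width: 0.0397
```

Emit:
apply_moves:
  motion:
    - [[0,0,0],0,20]
    - [[0,0,0],0,20]
    - [[0,0,0],0,20]
    - [[0,0,-5],0,20]
    - [[0,0,-15],0,20]
    - [[0,0,-15],0,20]
    - [[0,0,-15],0,20]
  squeeze: 25

```text
t: 24.0
eef_pos: [0.5356, 0.2129, 0.3527]
orientation: [0.995, 0.102, -0.0, 0.0]
ft_force: [-0.4, 1.1, -2.8]
gripper_width: 0.0396
```

```bash
python3 -c "
from tilt import *
tilt('17')"
```

```text
t 24.0 tcp [535.6 212.9 352.7] yaw 11.69 zdir [-1.e-04 -2.e-04 -1.e+00] F [-0.38  1.08 -2.78] M [-0.01  -0.007 -0.025] w 39.6
tool z 0.215 n 12 x med -4.3 y med 10.3
tool z 0.235 n 21 x med -2.3 y med 8.2
tool z 0.255 n 20 x med 1.1 y med 8.5
tool z 0.275 n 22 x med -0.1 y med 7.9
tool z 0.295 n 17 x med -0.2 y med 8.7
tool z 0.315 n 55 x med -0.4 y med 8.1
```

View pics/s17.png

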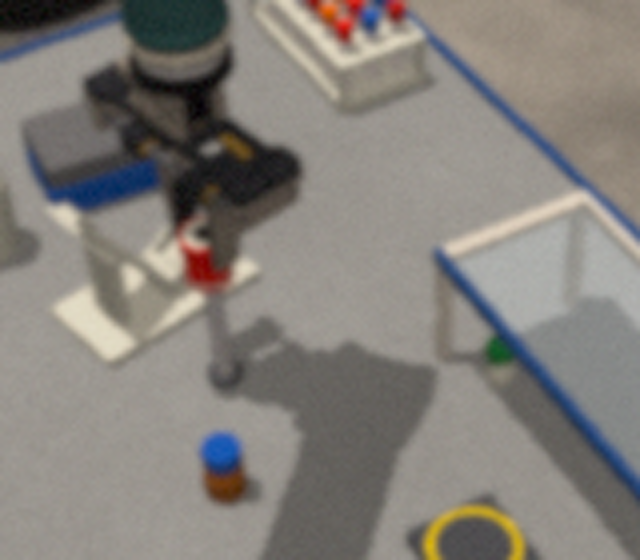

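The mast is upright within about 0.5° and held firmly. Next I'll carry it over to the ring.

Emit:
apply_moves:
  motion:
    - [[0,0,-15],0,20]
    - [[0,0,-32],0,20]
    - [[1,10,-40],0,20]
    - [[3,30,-40],0,20]
    - [[5,55,-40],0,20]
    - [[8,80,-40],0,20]
    - [[10,105,-40],0,20]
    - [[13,130,-40],0,20]
    - [[15,155,-40],0,20]
    - [[18,180,-40],0,20]
    - [[20,205,-40],0,20]
    - [[22,230,-40],0,20]
    - [[24,250,-40],0,20]
    - [[26,266,-40],0,20]
    - [[27,275,-38],0,20]
    - [[27,278,-30],0,20]
    - [[27,278,-20],0,20]
    - [[27,278,-12],0,20]
    - [[27,278,-12],0,20]
    - [[27,278,-12],0,20]

```text
t: 26.05
eef_pos: [0.6184, -0.0529, 0.3642]
orientation: [0.995, 0.103, -0.0, -0.0]
ft_force: [0.4, 0.5, -3.1]
gripper_width: 0.0393
```

```bash
cat > meas.py <<'E'
from tilt import *
from scipy.optimize import least_squares
def ring(c):
    H,S,V=cv2.split(cv2.cvtColor(c["pixels"],cv2.COLOR_BGR2HSV))
    m=np.zeros_like(H,bool); u,v=proj(c,[[.6213,-.053,.014]])[0].astype(int); m[v-28:v+28,u-28:u+28]=1
    m&=(H>18)&(H<36)&(S>90)
    v,u=np.nonzero(m); W=onz(c,np.c_[u,v],.014)[:,:2]
    r=least_squares(lambda p:np.hypot(*(W-p[:2]).T)-p[2],[.6213,-.053,.035],loss="soft_l1",f_scale=.003)
    print("ring",r.x.round(4),len(W)); return r.x[:2]
E
python3 - <<'E'
import tilt as T; T.BENCH=.022
from meas import *
tilt('18',(230,110,370,250),4)
c=load("pics/side18.npz"); ring(c)
E
```

```text
t 26.05 tcp [618.4 -52.9 364.2] yaw 11.77 zdir [-8.e-04  3.e-04 -1.e+00] F [ 0.4   0.51 -3.11] M [-0.081  0.033 -0.044] w 39.3
tool z 0.215 n 14 x med -6.6 y med 12.3
tool z 0.235 n 76 x med 104.3 y med 13.2
tool z 0.255 n 22 x med -2.8 y med 7.4
tool z 0.275 n 19 x med -1.7 y med 7.9
tool z 0.295 n 18 x med -1.2 y med 8.5
tool z 0.315 n 67 x med -0.9 y med 7.7
ring [ 0.6209 -0.054   0.035 ] 229
```

View pics/s18.png

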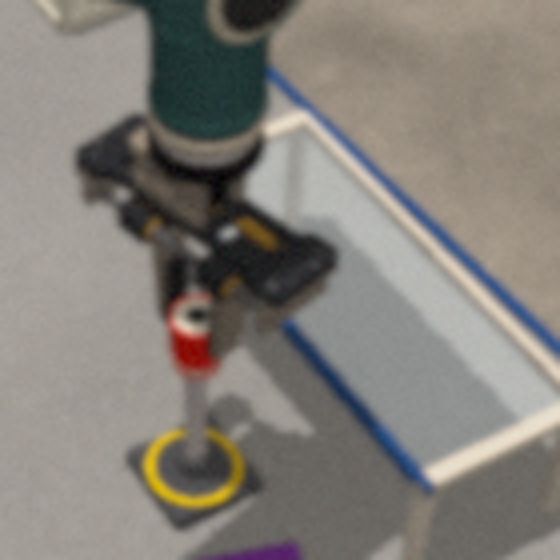

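It's centred over the ring. I'll lower it slowly with a lighter grip so the foot can seat flat.

Emit:
apply_moves:
  motion:
    - [[0,0,3],0,20]
    - [[0,0,6],0,20]
    - [[0,0,8],0,20]
    - [[0,0,9],0,20]
    - [[0,0,10],0,20]
    - [[0,0,10.5],0,20]
    - [[0,0,11],0,20]
    - [[0,0,11],0,20]
  squeeze: 10

```text
t: 26.9
eef_pos: [0.6185, -0.0538, 0.3537]
orientation: [0.995, 0.102, -0.0, 0.0]
ft_force: [-0.3, 0.1, -3.2]
gripper_width: 0.0396
```

Emit:
apply_moves:
  motion:
    - [[0,0,0.5],0,20]
    - [[0,0,1],0,20]
    - [[0,0,1],0,20]

```text
t: 27.2
eef_pos: [0.6186, -0.0538, 0.3527]
orientation: [0.995, 0.102, 0.0, 0.0]
ft_force: [0.1, 0.1, -3.9]
gripper_width: 0.0394
```

Emit:
apply_moves:
  motion:
    - [[0,0,0.5],0,20]
    - [[0,0,1],0,20]
    - [[0,0,1],0,20]

```text
t: 27.5
eef_pos: [0.6189, -0.0537, 0.3525]
orientation: [0.995, 0.102, 0.001, 0.0]
ft_force: [-0.6, 0.4, 1.9]
gripper_width: 0.0396
```

Emit:
apply_moves:
  motion:
    - [[0,0,0.5],0,20]
    - [[0,0,1],0,20]
    - [[0,0,1],0,20]

```text
t: 27.8
eef_pos: [0.6193, -0.0536, 0.3523]
orientation: [0.995, 0.102, 0.002, 0.0]
ft_force: [0.4, 0.7, 6.7]
gripper_width: 0.0396
```

The foot is down on the plate. I'll back off the preload, soften the grip, and check before releasing.

Emit:
apply_moves:
  motion:
    - [[0,0,-0.5],0,20]
    - [[0,0,-1],0,20]
    - [[0,0,-1],0,20]
    - [[0,0,-1],0,20]
    - [[0,0,-1],0,20]
  squeeze: 4

```text
t: 28.3
eef_pos: [0.6189, -0.0538, 0.3524]
orientation: [0.995, 0.102, 0.001, 0.0]
ft_force: [1.4, 0.1, 5.2]
gripper_width: 0.04
```

```bash
python3 - <<'E'
import tilt as T; T.BENCH=.022
from meas import *
tilt('19',(230,110,370,250),4)
c=load("pics/side19.npz"); ring(c)
E
```

```text
t 28.3 tcp [618.9 -53.8 352.4] yaw 11.7 zdir [ 1.7e-03 -1.0e-04 -1.0e+00] F [1.45 0.1  5.17] M [ 0.038 -0.141  0.054] w 40.0
tool z 0.215 n 36 x med 107.3 y med 18.1
tool z 0.235 n 24 x med -2.9 y med 7.9
tool z 0.255 n 19 x med -3.9 y med 6.7
tool z 0.275 n 21 x med -1.8 y med 6.4
tool z 0.295 n 19 x med -2.5 y med 7.2
tool z 0.315 n 27 x med -0.2 y med 8.3
ring [ 0.621 -0.054  0.035] 227
```

View pics/s19.png

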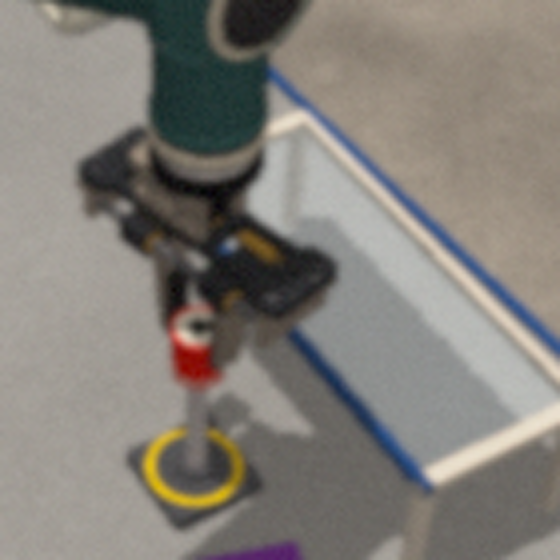

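Emit:
apply_moves:
  motion:
    - [[0,0,-0.5],0,20]
    - [[0,0,-1],0,20]
    - [[0,0,-1],0,20]
    - [[0,0,-1],0,20]
  squeeze: 3

```text
t: 28.75
eef_pos: [0.6185, -0.0539, 0.3524]
orientation: [0.995, 0.102, -0.0, 0.0]
ft_force: [0.5, 1.0, 2.3]
gripper_width: 0.0396
```

```bash
python3 - <<'E'
import tilt as T; T.BENCH=.022
from meas import *
tilt('20',(230,110,370,250),4)
E
```

```text
t 28.75 tcp [618.5 -53.9 352.4] yaw 11.69 zdir [-4.e-04 -1.e-04 -1.e+00] F [0.48 0.97 2.27] M [-0.033 -0.129  0.001] w 39.6
tool z 0.215 n 33 x med 105.6 y med 18.5
tool z 0.235 n 23 x med -3.3 y med 6.6
tool z 0.255 n 19 x med -3.3 y med 7.9
tool z 0.275 n 19 x med -1.4 y med 7.6
tool z 0.295 n 19 x med -0.5 y med 7.6
tool z 0.315 n 19 x med 0.2 y med 8.3
```

```bash
cat > lean.py <<'E'
from meas import *
def lean(c,xy):
    P=cloud(c); m=(np.hypot(P[...,0]-xy[0],P[...,1]-xy[1])<.022)&(P[...,2]>.03)&(P[...,2]<.125)
    v,u=np.nonzero(m); rows=[]
    for r in np.unique(v):
        k=u[v==r]
        if len(k)>=4: rows.append((r,k.mean(),len(k)))
    rows=np.array(rows)[1:-1]
    f=np.polyfit(rows[:,0],rows[:,1],1)
    res=rows[:,1]-np.polyval(f,rows[:,0])
    a=proj(c,[[*xy,.03],[*xy,.12]]); sv=(a[1,0]-a[0,0])/(a[1,1]-a[0,1])
    L=.09; dpix=(f[0]-sv)*(a[1,1]-a[0,1])   # image shift of top rel to bottom
    mm=dpix/416*np.linalg.norm(c["T"][:3,3]-np.array([*xy,.07]))
    print("rows",len(rows),"widths",rows[:,2].astype(int).tolist(),"slope obs/vert",f[0].round(4),sv.round(4),"res",res.std().round(2),"lean deg in image-right dir",np.degrees(np.arctan2(mm,L)).round(2))
    print("foot u at z=.03 obs",np.polyval(f,a[0,1]).round(2),"proj",a[0].round(2))
E
python3 - <<'E'
from lean import *
for t in ("18","19","20"):
    c=load(f"pics/side{t}.npz"); lean(c,np.array([.6214,-.0535]))
E
```

```text
rows 19 widths [5, 5, 5, 5, 5, 5, 5, 5, 5, 5, 5, 5, 6, 9, 10, 10, 10, 8, 7] slope obs/vert -0.0127 -0.0425 res 0.21 lean deg in image-right dir -1.07
foot u at z=.03 obs 278.83 proj [278.2 222.8]
rows 16 widths [5, 5, 5, 5, 5, 5, 5, 5, 5, 5, 5, 5, 5, 5, 5, 5] slope obs/vert -0.0 -0.0425 res 0.0 lean deg in image-right dir -1.53
foot u at z=.03 obs 279.0 proj [278.2 222.8]
rows 15 widths [5, 5, 5, 5, 5, 5, 4, 5, 5, 5, 5, 5, 5, 5, 5] slope obs/vert 0.0 -0.0425 res 0.0 lean deg in image-right dir -1.53
foot u at z=.03 obs 279.0 proj [278.2 222.8]
```

The measured lean is ≤2°, within pixel resolution, and the foot was pressed flat. I'll release slowly.

Emit:
apply_moves:
  motion:
    - [[0,0,0],0,42]
    - [[0,0,0],0,43]
    - [[0,0,0],0,43.5]
    - [[0,0,0],0,44]
    - [[0,0,0],0,44.5]
    - [[0,0,0],0,45]
    - [[0,0,0],0,46]
    - [[0,0,0],0,47]
    - [[0,0,0],0,48]
    - [[0,0,0],0,50]
    - [[0,0,0],0,52]
    - [[0,0,0],0,52]

```text
t: 30.0
eef_pos: [0.6185, -0.0538, 0.3527]
orientation: [0.995, 0.102, -0.0, 0.0]
ft_force: [-1.1, -0.3, 1.3]
gripper_width: 0.0478
```

```bash
python3 - <<'E'
from lean import *
state(); s=snap("21"); lean(s["side"],np.array([.6214,-.0535])); crop(s["side"],(230,110,370,250),4,"s21")
E
```

```text
t 30.0 tcp [618.5 -53.8 352.7] yaw 11.69 zdir [ 0.e+00 -1.e-04 -1.e+00] F [-1.07 -0.3   1.28] M [-0.036 -0.012 -0.004] w 47.8
rows 16 widths [6, 6, 6, 5, 5, 5, 5, 5, 5, 5, 5, 5, 5, 5, 5, 5] slope obs/vert -0.0287 -0.0425 res 0.14 lean deg in image-right dir -0.5
foot u at z=.03 obs 278.88 proj [278.2 222.8]
```

View pics/s21.png

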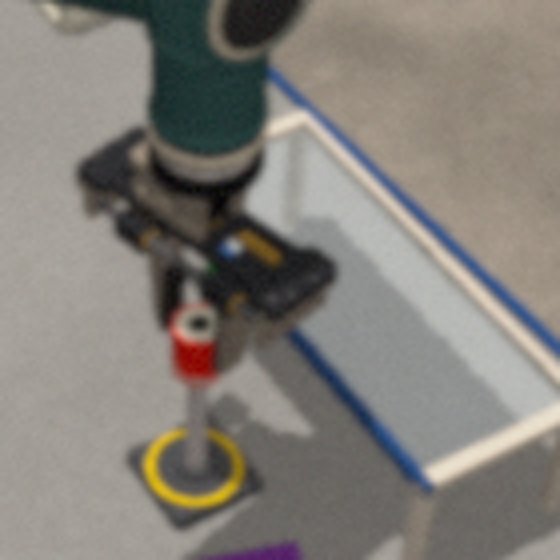

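It stands free. I'll open wider, rise straight up and retreat.

Emit:
apply_moves:
  motion:
    - [[0,0,0],0,56]
    - [[0,0,0],0,62]
    - [[0,0,0],0,70]
    - [[0,0,0],0,75]
    - [[0,0,0],0,75]
    - [[0,0,-10],0,75]
    - [[0,0,-25],0,75]
    - [[0,0,-45],0,75]
    - [[0,0,-70],0,75]
    - [[0,0,-100],0,75]
    - [[-40,0,-110],0,75]
    - [[-80,0,-110],0,75]
    - [[-120,0,-110],0,75]
    - [[-150,0,-110],0,75]
    - [[-150,60,-110],0,75]
    - [[-150,110,-110],0,75]
    - [[-150,110,-110],0,75]
    - [[-150,110,-110],0,75]

```text
t: 31.9
eef_pos: [0.4939, -0.1938, 0.4637]
orientation: [0.995, 0.1, 0.001, 0.0]
ft_force: [1.2, 1.5, -0.4]
gripper_width: 0.0691
```

```bash
python3 - <<'E'
from lean import *
state(); s=snap("22"); lean(s["side"],np.array([.6214,-.0535])); crop(s["side"],(130,100,410,340),2.4,"s22"); crop(s["top"],(110,100,400,260),2.7,"t22")
for c in s.values(): ring(c)
c=s["side"];P=cloud(c); m=(np.hypot(P[...,0]-.6214,P[...,1]+.0535)<.06)&(P[...,2]>.13)
print("head pts",m.sum(),np.median(P[m],0).round(4),np.percentile(P[m],[2,98],axis=0).round(3).tolist())
c=s["top"];P=cloud(c); m=(np.hypot(P[...,0]-.6214,P[...,1]+.0535)<.06)&(P[...,2]>.165)
print("top cap pts",m.sum(),np.mean(P[m],0).round(4))
E
```

```text
t 31.9 tcp [ 493.9 -193.8  463.7] yaw 11.47 zdir [ 1.2e-03 -6.0e-04 -1.0e+00] F [ 1.19  1.51 -0.44] M [ 0.056 -0.02  -0.013] w 69.1Traceback (most recent call last):
  File "<stdin>", line 2, in <module>
  File "lean.py", line 9, in lean
    f=np.polyfit(rows[:,0],rows[:,1],1)
                 ~~~~^^^^^
IndexError: too many indices for array: array is 1-dimensional, but 2 were indexed
```

```bash
python3 - <<'E'
from lean import *
s={n:load(f"pics/{n}22.npz") for n in("side","top")}
crop(s["side"],(130,100,410,340),2.4,"s22"); crop(s["top"],(110,100,400,260),2.7,"t22")
E
```

```text
(no output)
```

View pics/s22.png

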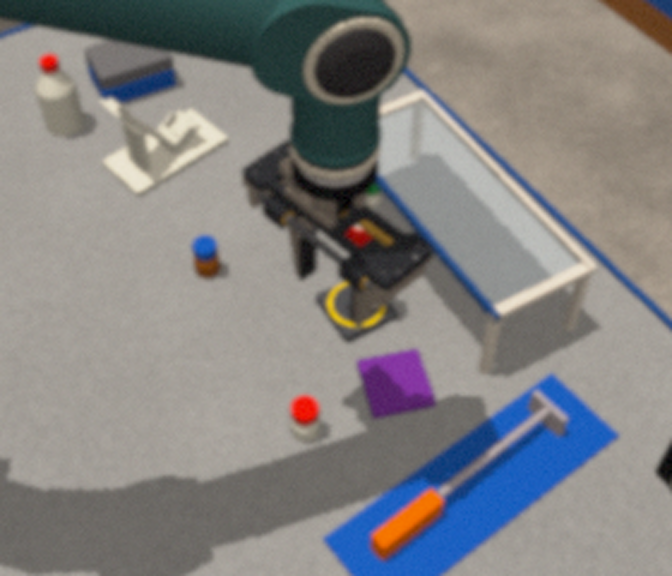

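View pics/t22.png

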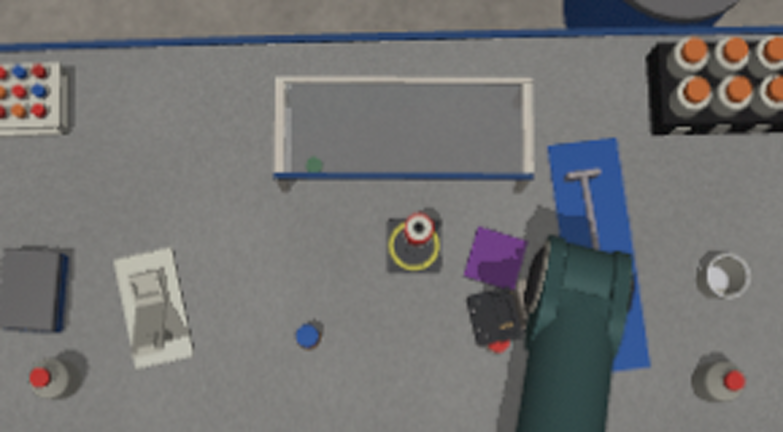

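The arm blocks the side view, so I'll back it out towards the start.

Emit:
apply_moves:
  motion:
    - [[-30,35,0],0,75]
    - [[-60,70,0],0,75]
    - [[-95,105,0],0,75]
    - [[-130,140,0],0,75]
    - [[-165,175,0],0,75]
    - [[-200,210,0],0,75]
    - [[-235,250,0],0,75]
    - [[-260,280,0],0,75]
    - [[-260,280,0],0,75]
    - [[-260,280,0],0,75]

```text
t: 33.0
eef_pos: [0.2969, -0.5179, 0.4627]
orientation: [0.995, 0.102, 0.0, -0.001]
ft_force: [0.6, 0.9, -0.8]
gripper_width: 0.0683
```

```bash
python3 - <<'E'
from lean import *
state(); s=snap("23"); crop(s["side"],(130,100,410,340),2.4,"s23")
for c in s.values(): ring(c)
c=s["side"];P=cloud(c); m=(np.hypot(P[...,0]-.6214,P[...,1]+.0535)<.06)&(P[...,2]>.13)
print("side head pts",m.sum(),np.percentile(P[m],[2,50,98],axis=0).round(3).tolist())
c=s["top"];P=cloud(c); m=(np.hypot(P[...,0]-.6214,P[...,1]+.0535)<.06)&(P[...,2]>.17)
print("top cap pts",m.sum(),np.mean(P[m],0).round(4))
lean(s["side"],np.array([.6214,-.0535]))
E
```

```text
t 33.0 tcp [ 296.9 -517.9  462.7] yaw 11.75 zdir [ 6.0e-04  1.1e-03 -1.0e+00] F [ 0.63  0.85 -0.78] M [ 0.064 -0.041 -0.028] w 68.3
ring [ 0.6219 -0.0525  0.0351] 81
ring [ 0.6208 -0.054   0.0349] 227
side head pts 261 [[0.603, -0.076, 0.136], [0.618, -0.064, 0.175], [0.64, -0.039, 0.183]]
top cap pts 91 [ 0.621  -0.0523  0.1797]
rows 16 widths [5, 5, 5, 6, 6, 5, 6, 6, 6, 5, 5, 5, 5, 5, 5, 5] slope obs/vert -0.0713 -0.0425 res 0.2 lean deg in image-right dir 1.04
foot u at z=.03 obs 278.82 proj [278.2 222.8]
```

View pics/s23.png

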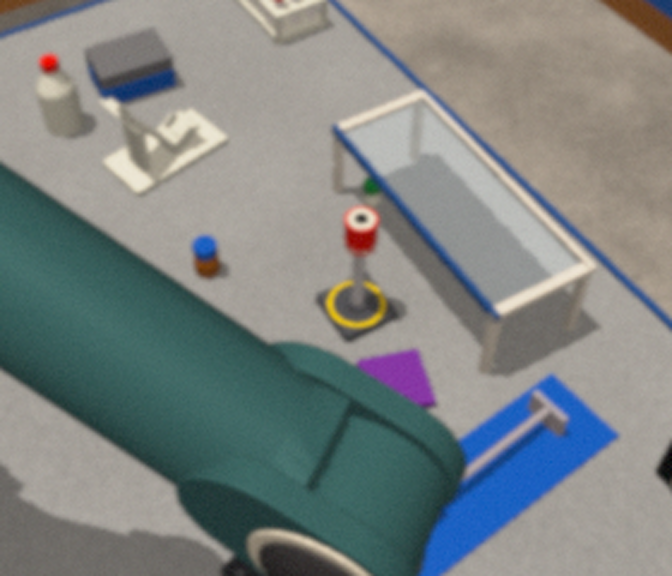

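The mast stands at the ring centre. Its cap is at (0.621, −0.052, 0.180) against a ring centre of (0.621, −0.053) and an expected cap height of 0.180. The arm is clear, so I'm handing in.

```bash
python3 -c "
from bench import finish_job
print(finish_job())"
```

```text
the job is handed in; nothing more can be done
None
```

I dragged the plate out with the hook, laid the hook back on its mat, and left the mast standing upright in the yellow ring. The job was handed in at about 33 s of the 72 s allowed; `finish_job` gives no verdict.

- **Plate:** Its centre is at about (0.621, −0.053), roughly 83 mm in front of the canopy edge. Only the hook touched it.
- **Hook:** It is flat and released on the mat. Its handle top measured z = 0.040 at both ends of the handle and along the rod, as expected. That check came right after release. In the last picture the arm hid most of the handle, but the rod and blade were in place.
- **Mast:** The tool can only point down, so I gripped the mast near the top of its head. I eased the grip until it swung from about 33° to about 9° of lean. I then straightened it by touching its foot to the bench, set it down on the ring while holding it, and released slowly.
- **Mast check:** The cap measured (0.621, −0.052, 0.180), within 2 mm of straight above the ring centre and at the expected height.
- **Bystanders:** I saw none of them move in the last pictures, though I did not measure each one.

**Disagreements:** Single side-camera lean readings scattered between −1.5° and +1.0°, which is about the pixel resolution. The last was +1.0°, inside the 3° limit. The two cameras differ by about 1–2 mm on the ring centre. Force readings with the arm clear still showed about 1 N of noise.

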